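# Box the bell moulds for the kiln and move their tags on

## Task

Make the kiln load ready: take every bell mould that stands mouth-down on the table and set it, still mouth-down, rim on rim on a mouth-up bell of the same size on the kiln batt, well centred so that the rims meet all round, one to each. When all of them are set, move every tag that hangs on the waiting bar over the end stops onto the ready bar, where they must hang freely astride the bar between its stops. Leave the upright bells standing on the batt, and do not knock over or shift the goblets and the glass bowl.

Things in the scene. Friction and masses are not known exactly. Their poses are not given: they have to be found in the camera images.
- batt: grey-brown square kiln batt (slab) 250 x 250 x 18 mm, fixed on the table; origin at the centre of its underside, z up, x and y along its sides
- big_base1: big bisque bell mould standing mouth-up on the batt: rim 92 mm across outside, solid straight foot 56 mm across and 30 mm high, 70 mm tall, rim wall about 8 mm thick, cone between; loose. Origin at the centre of its underside (the foot), z towards its mouth (up)
- big_base1_rim (a point): centre of the mouth of big_base1, in the plane of its rim, 70 mm above its origin; same axes
- big_base2: big bisque bell mould standing mouth-up on the batt: rim 92 mm across outside, solid straight foot 56 mm across and 30 mm high, 70 mm tall, rim wall about 8 mm thick, cone between; loose. Origin at the centre of its underside (the foot), z towards its mouth (up)
- big_base2_rim (a point): centre of the mouth of big_base2, in the plane of its rim, 70 mm above its origin; same axes
- small_base1: small bisque bell mould standing mouth-up on the batt: rim 74 mm across outside, solid straight foot 48 mm across and 30 mm high, 60 mm tall, rim wall about 8 mm thick, cone between; loose. Origin at the centre of its underside (the foot), z towards its mouth (up)
- small_base1_rim (a point): centre of the mouth of small_base1, in the plane of its rim, 60 mm above its origin; same axes
- small_base2: small bisque bell mould standing mouth-up on the batt: rim 74 mm across outside, solid straight foot 48 mm across and 30 mm high, 60 mm tall, rim wall about 8 mm thick, cone between; loose. Origin at the centre of its underside (the foot), z towards its mouth (up)
- small_base2_rim (a point): centre of the mouth of small_base2, in the plane of its rim, 60 mm above its origin; same axes
- big_cover1: big bisque bell mould standing mouth-down on the table, may be absent: the same shape as the big bases turned over: rim 92 mm across outside (below), straight foot 56 mm across filling its topmost 30 mm, 70 mm tall, 0.29 to 0.47 kg; round, any grasp direction. Origin at the centre of its rim (underside), z towards its foot (up)
- big_cover2: big bisque bell mould standing mouth-down on the table, may be absent: the same shape as the big bases turned over: rim 92 mm across outside (below), straight foot 56 mm across filling its topmost 30 mm, 70 mm tall, 0.29 to 0.47 kg; round, any grasp direction. Origin at the centre of its rim (underside), z towards its foot (up)
- small_cover1: small bisque bell mould standing mouth-down on the table, may be absent: the same shape as the small bases turned over: rim 74 mm across outside (below), straight foot 48 mm across filling its topmost 30 mm, 60 mm tall, 0.2 to 0.33 kg; round, any grasp direction. Origin at the centre of its rim (underside), z towards its foot (up)
- small_cover2: small bisque bell mould standing mouth-down on the table, may be absent: the same shape as the small bases turned over: rim 74 mm across outside (below), straight foot 48 mm across filling its topmost 30 mm, 60 mm tall, 0.2 to 0.33 kg; round, any grasp direction. Origin at the centre of its rim (underside), z towards its foot (up)
- waiting_bar (a point): middle of the top face of the waiting bar (the bar on which the tags hang at the start, left seen from the robot), 212 mm above the table; x across the bar (away from the robot), y along it, z up. The bar is of square steel, 12 x 12 mm, 230 mm long, on a fixed rack; at each end an upright post 10 mm long and 20 mm across serves as end stop and rises 15 mm above the bar, their inner faces 105 mm either side of this point
- ready_bar (a point): middle of the top face of the ready bar, an identical bar with end stops in line with the waiting bar, 250 mm along -y from the other point (right seen from the robot), empty at the start; same axes
- tag1: aluminium saddle tag astride a bar, one of three: top plate 32 (x) x 36 (y) x 4 mm on the bar, two side panels 36 mm wide hang 80 mm down, 26 mm apart (they pass over bar and stops); 0.12 kg, slides along the bar; on top an upright black grip fin 10 (x) x 30 (y) mm, 4 to 38 mm above the origin. Origin: centre of the top plate's underside (on the bar's top), z up, y along the bar
- tag2: aluminium saddle tag astride a bar, one of three: top plate 32 (x) x 36 (y) x 4 mm on the bar, two side panels 36 mm wide hang 80 mm down, 26 mm apart (they pass over bar and stops); 0.12 kg, slides along the bar; on top an upright black grip fin 10 (x) x 30 (y) mm, 4 to 38 mm above the origin. Origin: centre of the top plate's underside (on the bar's top), z up, y along the bar
- tag3: aluminium saddle tag astride a bar, one of three: top plate 32 (x) x 36 (y) x 4 mm on the bar, two side panels 36 mm wide hang 80 mm down, 26 mm apart (they pass over bar and stops); 0.12 kg, slides along the bar; on top an upright black grip fin 10 (x) x 30 (y) mm, 4 to 38 mm above the origin. Origin: centre of the top plate's underside (on the bar's top), z up, y along the bar
- goblet1: loose bystander, crystal goblet 62 mm across and 118 mm tall; origin at the centre of its underside
- goblet2: loose bystander, crystal goblet 62 mm across and 118 mm tall; origin at the centre of its underside
- bowl: loose bystander, green glass bowl 150 mm across and 50 mm tall; origin at the centre of its underside
- prop: fixed bystander, pale square kiln prop 35 x 35 x 45 mm on the table; origin at the centre of its underside
- arch: fixed bystander, pile of three pale mould slabs about 140 x 90 mm, 60 mm high; origin at the centre of its underside
There are look-alikes about, which are no part of the job. What is shaped like the tag2 but red is not meant.

How it is judged:
By the outcome, as a careful person would: the job done as asked, in the order asked, and still so for the second after the job is handed in, with the robot touching nothing.
Of big_cover1, big_cover2, small_cover1, small_cover2 only 2 to 4 are there at a start; the rules pass over those that are not, and their reading is None.
At some moment in a run one of tag1, tag2, tag3 may be knocked a few centimetres aside while the robot is not near it.
It also fails if it takes over 210 s, if anything falls off the work surface, if the arm or the gripper's body presses on something with over 40 N, if the wrist force passes 120 N, or if a joint passes its speed limit or range.

## Robot

A 6-joint arm with a two-finger parallel gripper is mounted at the origin on the work surface. World frame = base frame: x ahead of the robot, y to its left, z up, the work surface at z = 0. Lengths are in mm, angles in degrees, forces in N, time in s.
With the tool pointing down it reaches from about 350 to 850 mm from the base axis. Payload 8.1 kg.
Tool frame: the origin (TCP) lies midway between the tips of the shut fingers; the grasp point (between the pads) lies 19 mm behind it; z points along the fingers, y is the line along which they close (so a half turn about z gives the same grasp; the last joint's range is limited). The gripper opens to 85 mm and grips with 20 to 120 N. Pads are 22 mm wide; open, the fingers measure 114 mm over their backs; the gripper's body (76 mm by 85 mm) begins 54 mm behind the grasp point. The pads swing forward as they close: fully open they stand 13 mm farther back than shut.
Start: joints at [-80.753, 7.471, 85.268, -0, 87.261, -4.893], TCP at [146.602, -581.819, 203.992] pointing down, gripper open.
Joint ranges: [-169.43, 169.43], [-51.17, 129.36], [1.28, 143.12], [-76.62, 256.62], [0, 156.53], [-152.29, 152.29]. Speed limits (degrees/s): [136.94, 136.94, 159.86, 180, 180, 180].

## Interface

Orientations are given as [roll, pitch, yaw] about the fixed x, y, z axes, in that order (R = Rz(yaw) Ry(pitch) Rx(roll)).
In Python, from bench import r gives the robot as it stands. The module is installed in compiled form; this text tells all that it offers.
- The arm moves only by the tool jog_arm, never from a script. Its argument "rows" is a list of rows, each a list of 2 entries, a list of its own where there are three numbers: the shift along the tool's x, y, z in mm, then the turn, a rotation vector about the tool's x, y, z in rad. A call has 1 to 10 rows; each row is the pose to reach, as a shift and turn from the pose commanded when the call began, along the tool's axes at that moment; what a row does not reach only later rows make up. A row lasts 1/10 s, in which the tool goes at most 50 mm and 8.59 degrees, less where a joint would pass 70% of its speed; a pose out of reach is approached as far as the arm can. A call with a gripper value outside its range is refused whole. "grip" is the finger opening in mm, from 0 to 85.4, set as the call begins (left out, the last holds). The fingers move at their own pace and stop on an object; "force" is the grip in N (left out, the last holds). Time passes only in rows, so rows that repeat a pose let the fingers close. It gives the time, the measured TCP pose, the force, the opening and the grip force at its end, in the units of the state.
- r.sense(): the state, without advancing time (a new reading comes with each control period).
- r.snapshot(name): name is "scene" or "side" or "wrist"; returns (picture, depth): 384x512x3 uint8, blue, green, red; 384x512 float32, mm along the optical axis (not along the pixel's ray), 0 where there is no reading.
- r.camera_params(name): a dict with "fx", "fy", "cx", "cy" (pixels), "dist_coeffs" ([k1, k2, p1, p2, k3] as OpenCV has them; the pictures are not rectified), "pose" (4x4, takes a point from camera to world coordinates); the wrist camera has in their place "tool_from_camera" (4x4, takes a point from camera to tool coordinates, whose origin is the TCP and whose axes are the flange's). Camera axes: x right, y down, z forward; pixel columns grow to the right and rows downward; lengths in mm; the calibration is good to about 2 mm. A picture is of the moment at which its call begins: read the wrist's pose just before it. camera_params takes no time and is no camera call.
- r.hand_in(): hands the job in; it is judged then, once.
The state is a dict: "time": time; "joint_pos": joint angles; "qd": joint speeds; "joint_efforts": joint torques, N m; "tool_pos": TCP position; "tcp_rot": TCP orientation; "ft_force": force on the tool from outside, world axes, zero at the start; "wrist_torque": the same for the moment, N m; "finger_gap": finger opening in mm; "grip_force": force on a finger pad.
Only numpy, scipy, OpenCV 4.12 (cv2) and the standard library are available. Lean on these libraries where they do the work, as an engineer would, in place of code of your own. Each camera call takes 0.05 s, during which the arm holds its last target. There are 200 camera calls.

## Working session

There is one attempt and no reset: what is moved stays moved. The work goes in short steps, Python scripts to look and compute and a tool call to move; the robot and the scene stay as the last step left them, time stands still between calls to the robot, and variables do not carry over. Pictures are saved under pics/ and viewed, at most 14 in all, crops included, and the job is handed in when it is done.

Besides the shell and the picture viewer there is one more tool, called after ">>>" in YAML: its name, and indented under it one key for each argument. jog_arm: Moves the arm, as the interface text tells. Its arguments: {"type":"object","properties":{"rows":{"type":"array"},"grip":{"type":"number"},"force":{"type":"number"}},"required":["rows"]}

```bash
mkdir -p pics; cat > h.py <<'E'
import numpy as np, cv2
from bench import r
from scipy.spatial.transform import Rotation as R
def cam(n,s=None):
    c=r.camera_params(n); K=np.array([[c['fx'],0,c['cx']],[0,c['fy'],c['cy']],[0,0,1.]]); D=np.array(c['dist_coeffs'],float)
    if n=='wrist':
        T=np.eye(4); T[:3,:3]=R.from_euler('xyz',s['tcp_rot'],degrees=True).as_matrix(); T[:3,3]=s['tool_pos']
        P=T@np.array(c['tool_from_camera'])
    else: P=np.array(c['pose'])
    return K,D,P
def shot(n,name=None):
    s=r.sense(); im,d=r.snapshot(n)
    if name: cv2.imwrite(f'pics/{name}.png',im); np.save(f'pics/{name}.npy',d)
    return im,d,cam(n,s)
def ray(uv,c,z):
    K,D,P=c; p=cv2.undistortPoints(np.array(uv,float).reshape(-1,1,2),K,D).reshape(-1,2)
    v=np.c_[p,np.ones(len(p))]@P[:3,:3].T; o=P[:3,3]; return o+v*((z-o[2])/v[:,2])[:,None]
def cloud(d,c):
    K,D,P=c; h,w=d.shape; g=np.stack(np.meshgrid(np.arange(w),np.arange(h)),-1).reshape(-1,1,2).astype(float)
    p=cv2.undistortPoints(g,K,D).reshape(-1,2); X=np.c_[p,np.ones(len(p))]*d.reshape(-1,1)
    return (X@P[:3,:3].T+P[:3,3]).reshape(h,w,3)
E
python3 - <<'E'
from h import *
print(r.sense())
for n in('scene','side','wrist'):
    im,d,c=shot(n,n+'0'); print(n,c[2].round(2).tolist(),c[0].round(1).tolist(),c[1])
a=[cv2.imread(f'pics/{n}0.png') for n in('scene','side')]
cv2.imwrite('pics/a.png',cv2.resize(a[0],(800,600)));cv2.imwrite('pics/b.png',cv2.resize(a[1],(800,600)))
E
```

```text
{'time': 0.0, 'joint_pos': array([-8.07522867e+01,  7.51602776e+00,  8.53318247e+01,  1.82343647e-03,
        8.72614311e+01, -4.89310606e+00]), 'qd': array([ 0.03209293, -0.01447525, -0.08859356,  0.19209667, -0.00158129,
        0.07924793]), 'joint_efforts': array([-1.85049699e-03, -5.69397640e+01, -5.00557995e+01, -3.54219583e-04,
        1.43354145e-02, -2.59149647e-05]), 'tool_pos': array([ 146.51680735, -581.19593892,  202.91050569]), 'tcp_rot': array([-1.79891270e+02, -1.11361045e-02,  1.41407199e+01]), 'ft_force': array([0.59218398, 0.28788487, 0.46511935]), 'wrist_torque': array([ 0.02570832, -0.02363575, -0.00366675]), 'grip_force': 0.0, 'finger_gap': 84.94813535488879}
scene [[0.44, 0.68, -0.59, 1366.34], [0.9, -0.33, 0.29, -407.32], [0.0, -0.66, -0.75, 1204.78], [0.0, 0.0, 0.0, 1.0]] [[485.1, 0.0, 248.2], [0.0, 485.1, 199.9], [0.0, 0.0, 1.0]] [-0.19516103  0.          0.          0.          0.        ]
side [[-0.82, -0.28, 0.5, -28.07], [-0.57, 0.44, -0.7, 774.41], [-0.02, -0.85, -0.52, 691.53], [0.0, 0.0, 0.0, 1.0]] [[362.0, 0.0, 250.1], [0.0, 362.0, 186.3], [0.0, 0.0, 1.0]] [-0.06796596  0.          0.          0.          0.        ]
wrist [[0.24, -0.92, -0.3, 221.05], [-0.97, -0.23, -0.07, -562.59], [-0.0, 0.3, -0.95, 371.18], [0.0, 0.0, 0.0, 1.0]] [[283.2, 0.0, 258.0], [0.0, 283.2, 194.0], [0.0, 0.0, 1.0]] [-0.01433924  0.          0.          0.          0.        ]
```

View pics/a.png

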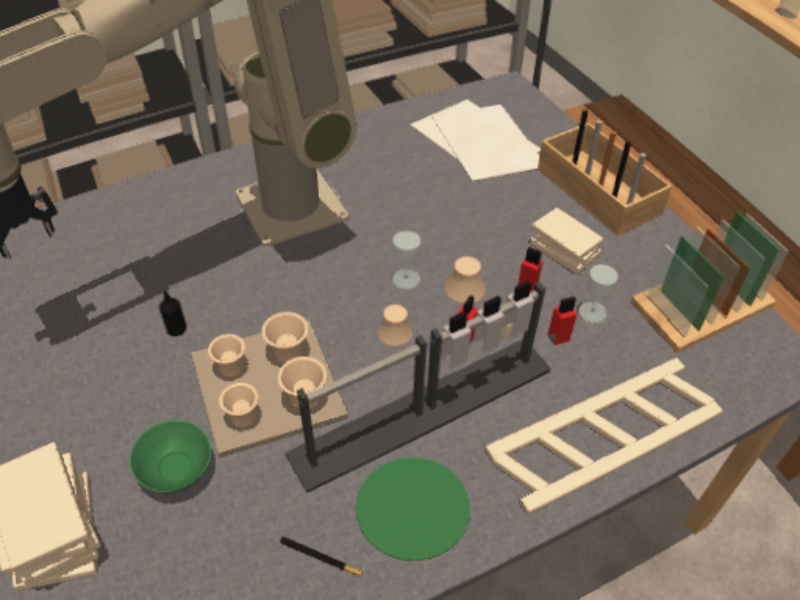

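View pics/b.png

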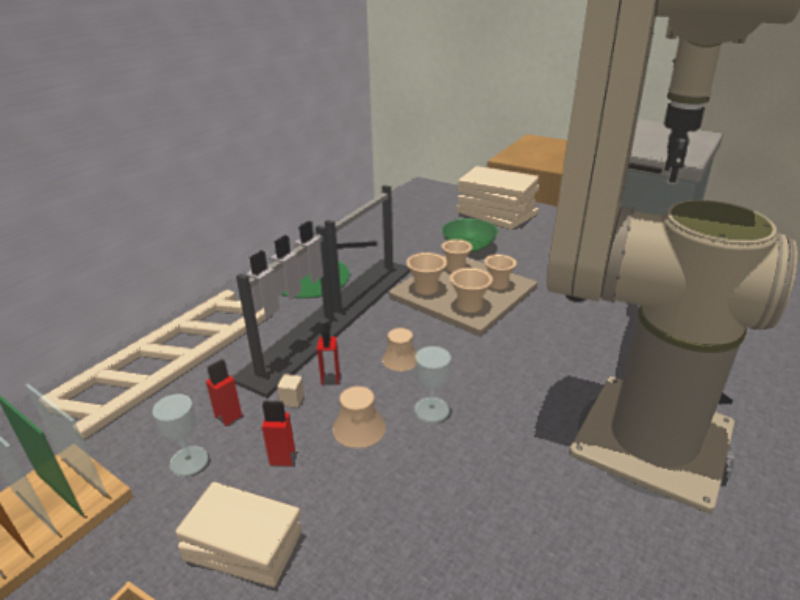

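The scene picture shows two mouth-down covers, one small at about (395,325) and one big at about (465,280). There are four bases on the batt near (230..300, 350..400), and three tags on the left bar at (460,320), (490,305) and (525,295). The side picture agrees. Three red look-alikes stand on the table.

```bash
cat > m.py <<'E'
from h import *
from scipy.optimize import least_squares
def fit(p):
    f=least_squares(lambda q:np.hypot(p[:,0]-q[0],p[:,1]-q[1])-q[2],[*p.mean(0)[:2],40],loss='soft_l1',f_scale=2); return f.x.round(1)
for n in('scene','side'):
    im=cv2.imread(f'pics/{n}0.png'); d=np.load(f'pics/{n}0.npy'); c=cam(n); X=cloud(d,c); hsv=cv2.cvtColor(im,cv2.COLOR_BGR2HSV)
    print(n, 'table z', np.median(X[300:340,200:300,2]))
    ok=d>0
    terra=(hsv[...,0]<18)&(hsv[...,1]>60)&(im[...,2]>110)&ok&(X[...,0]>250)&(X[...,0]<800)&(abs(X[...,1])<450)&(X[...,2]>3)&(X[...,2]<100)
    k,l,st,ce=cv2.connectedComponentsWithStats(cv2.morphologyEx(terra.astype(np.uint8),cv2.MORPH_OPEN,np.ones((2,2))))
    for i in range(1,k):
        if st[i,4]<80: continue
        p=X[l==i]; zt=np.percentile(p[:,2],98); t=p[p[:,2]>zt-4]
        print('bell',ce[i].round(),st[i,4],'ztop',zt.round(1),'topfit',fit(t),'all',fit(p))
    blk=(hsv[...,2]<60)&ok&(X[...,2]>218)&(X[...,2]<265)&(X[...,0]>400)&(X[...,0]<800)&(X[...,1]>-300)&(X[...,1]<350)
    k,l,st,ce=cv2.connectedComponentsWithStats(blk.astype(np.uint8))
    for i in range(1,k):
        if st[i,4]<15: continue
        p=X[l==i]; print('fin/post',ce[i].round(),st[i,4],p.mean(0).round(1),p.min(0).round(),p.max(0).round())
E
python3 m.py
```

```text
scene table z 3.668834565207021
bell [298. 180.] 494 ztop 115.2 topfit [1536.9  705.4 1125.7] all [433.9 239.3  25.1]
bell [254. 209.] 404 ztop 63.2 topfit [478.3  48.1  16.2] all [478.5  48.   21.2]
bell [362. 208.] 201 ztop 88.2 topfit [637.8 345.2  14.4] all [620.3 360.5  31.9]
bell [167. 244.] 4647 ztop 90.2 topfit [ -356.9 -5114.2  5012.5] all [ 494.  -253.3   94.5]
bell [212. 263.] 251 ztop 22.8 topfit [ 599.8 -159.7   23.8] all [ 599.7 -154.8   23.2]
fin/post [334. 186.] 87 [662.5 201.2 237.9] [656. 186. 220.] [667. 219. 253.]
fin/post [314. 196.] 91 [670.3 133.6 238. ] [663. 118. 219.] [674. 151. 255.]
fin/post [293. 206.] 94 [675.7  63.  238.1] [669.  50. 219.] [680.  79. 255.]
side table z -0.5546172600685964
bell [297. 182.] 2641 ztop 87.3 topfit [458.7 425.1 599.1] all [ 474.8 -224.7   94.9]
bell [117. 237.] 397 ztop 18.1 topfit [260.7 319.4 539.2] all [232.7 307.8 568.5]
bell [257. 225.] 417 ztop 61.4 topfit [-62558.1 -58890.9  86290.2] all [463.1  56.6  19.8]
bell [210. 221.] 84 ztop 100.2 topfit [2151.1 2308.3 2664.9] all [547.1 169.9  17.5]
bell [144. 256.] 430 ztop 84.5 topfit [256.5 501.9 394. ] all [632.9 348.   18.6]
bell [187. 253.] 175 ztop 42.8 topfit [530.5 322.8  60.2] all [565.5 254.8  18.4]
bell [230. 269.] 921 ztop 70.3 topfit [419.9 246.4  19.1] all [416.1 250.6  25.3]
bell [179. 283.] 493 ztop 84.7 topfit [279.5 642.9 334.5] all [488.5 363.2  20.4]
fin/post [196. 148.] 84 [666.1  72.6 235.7] [661.  55. 219.] [672.  85. 251.]
fin/post [211. 143.] 15 [669.6   1.  221.6] [660.  -4. 218.] [682.   3. 226.]
fin/post [180. 157.] 95 [660.6 142.6 236.4] [656. 125. 218.] [669. 155. 250.]
fin/post [165. 168.] 109 [653.3 209.1 236.4] [649. 194. 219.] [660. 222. 251.]
fin/post [155. 179.] 17 [650.9 249.7 222.1] [643. 242. 218.] [661. 252. 226.]
```

```bash
python3 - <<'E'
from h import *
# other objects & top-down height map
H=np.zeros((560,900,3),np.uint8)
for n in('scene','side'):
    im=cv2.imread(f'pics/{n}0.png'); d=np.load(f'pics/{n}0.npy'); X=cloud(d,cam(n)); o=d>0
    P=X[o];C=im[o]; i=np.argsort(P[:,2]);P=P[i];C=C[i]
    u=(450-P[:,1]).astype(int);v=(800-P[:,0]).astype(int); k=(u>=1)&(u<898)&(v>=1)&(v<558)&(P[:,2]<300)&(P[:,2]>-20)
    for a in(0,1):
        for b in(0,1): H[v[k]+a,u[k]+b]=C[k]
cv2.imwrite('pics/top.png',cv2.resize(H,(800,498)))
E
```

```text
(no output)
```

View pics/top.png

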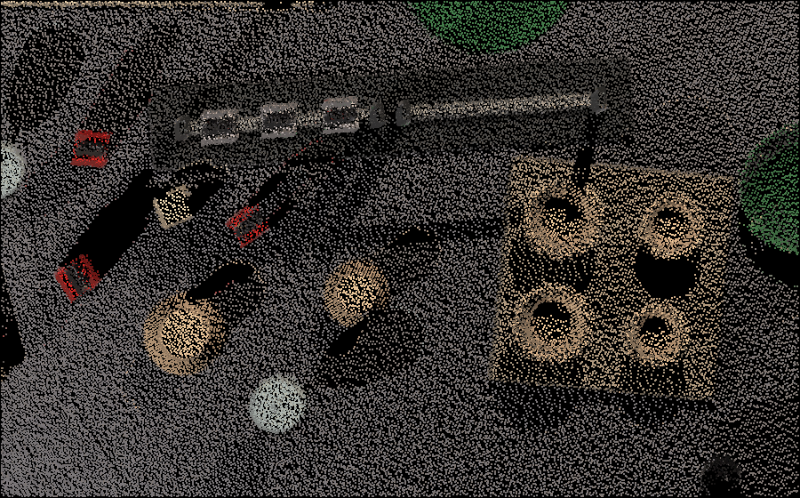

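The map puts the covers at about (474,50) small and (426,244) big. Bases: big at (438,-169) and (555,-186), small at (425,-289) and (547,-304). Next I'll look at the base from close up with the wrist camera.

```bash
cat >> h.py <<'E'
def go(x,y,z,yaw):
    s=r.sense(); M=R.from_euler('xyz',s['tcp_rot'],degrees=True); d=M.inv().apply(np.array([x,y,z])-s['tool_pos'])
    w=(M.inv()*R.from_euler('xyz',[180,0,yaw],degrees=True)).as_rotvec(); print('t',round(s['time'],2),'at',s['tool_pos'].round(1),s['tcp_rot'].round(2),'GO',d.round(1),w.round(3),'dist',np.linalg.norm(d).round(),'gap',round(s['finger_gap'],1),'F',s['ft_force'].round(1))
E
python3 -c "
from h import *
go(425,-289,178,90)"
```

```text
t 0.15 at [ 146.5 -581.4  203.2] [-1.7992e+02 -1.0000e-02  1.4140e+01] GO [ 341.5 -215.4   25.5] [-1.000e-03 -1.000e-03 -1.324e+00] dist 405.0 gap 85.6 F [-1.   0.7  0.2]
```

>>> jog_arm:
  rows:
    - [[341.5, -215.4, 25.5], [0, 0, -1.324]]
    - [[341.5, -215.4, 25.5], [0, 0, -1.324]]
    - [[341.5, -215.4, 25.5], [0, 0, -1.324]]
    - [[341.5, -215.4, 25.5], [0, 0, -1.324]]
    - [[341.5, -215.4, 25.5], [0, 0, -1.324]]
    - [[341.5, -215.4, 25.5], [0, 0, -1.324]]
    - [[341.5, -215.4, 25.5], [0, 0, -1.324]]
    - [[341.5, -215.4, 25.5], [0, 0, -1.324]]
    - [[341.5, -215.4, 25.5], [0, 0, -1.324]]
    - [[341.5, -215.4, 25.5], [0, 0, -1.324]]
  grip: 85

```text
time: 1.15
tool_pos: [426.0, -287.8, 178.0]
tcp_rot: [-180.0, -0.0, 90.3]
ft_force: [-0.1, -0.4, 0.5]
finger_gap: 84.9
grip_force: 0.0
```

>>> jog_arm:
  rows:
    - [[0, 0, 0], [0, 0, 0]]
    - [[0, 0, 0], [0, 0, 0]]
    - [[0, 0, 0], [0, 0, 0]]

```text
time: 1.45
tool_pos: [424.4, -290.5, 178.5]
tcp_rot: [-180.0, 0.0, 89.8]
ft_force: [-0.3, -0.1, -0.8]
finger_gap: 85.2
grip_force: 0.0
```

```bash
python3 - <<'E'
from h import *
go(425,-289,178,90)
im,d,c=shot('wrist','w1'); X=cloud(d,c)
print('table',np.median(X[X[...,2]<8][:,2]) if (X[...,2]<8).any() else 0, 'batt',np.median(X[(X[...,2]>10)&(X[...,2]<26)&(d>0)][:,2]))
E
```

```text
t 1.45 at [ 424.4 -290.5  178.5] [-179.99    0.     89.79] GO [1.5 0.6 0.5] [-0.     0.    -0.004] dist 2.0 gap 85.2 F [-0.3 -0.1 -0.8]
table -1.8199411154881204 batt 16.106985321161744
```

View pics/w1.png

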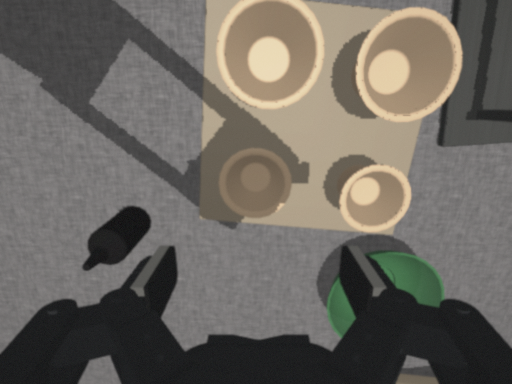

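The wrist view shows all four bases: big at (270,50) and (408,65), small at (255,182) and (374,198). Next I'll fit the rims.

```bash
cat >> h.py <<'E'
from scipy.optimize import least_squares
def ring(d,c,z,g,R0,tol=5):
    X=cloud(d,c); m=(d>0)&(abs(X[...,2]-z)<tol)&(np.hypot(X[...,0]-g[0],X[...,1]-g[1])<R0+18)
    v,u=np.nonzero(m); p=ray(np.c_[u,v],c,z)
    # outer contour circle of convex hull: dense boundary
    h=cv2.convexHull(p[:,:2].astype(np.float32)).reshape(-1,2)
    f=least_squares(lambda q:np.hypot(h[:,0]-q[0],h[:,1]-q[1])-q[2],[*g,R0],loss='soft_l1',f_scale=1).x
    return f.round(1),len(p),np.median(X[m][:,2]).round(1)
E
python3 - <<'E'
from h import *
s=r.sense(); d=np.load('pics/w1.npy'); c=cam('wrist',s)
for g,z,R0 in(((425,-289),78,37),((547,-304),78,37),((438,-169),88,46),((555,-186),88,46)): print(ring(d,c,z-2,g,R0))
go(490,-20,200,90)
E
```

```text
(array([ 420.1, -288.8,   35.7]), 1761, np.float64(75.9))
(array([ 541.2, -304.4,   35.7]), 1690, np.float64(75.7))
(array([ 433.9, -171.7,   44.8]), 3480, np.float64(85.7))
(array([ 551.4, -182.8,   45. ]), 3602, np.float64(85.7))
t 1.5 at [ 424.5 -290.5  178.6] [1.800e+02 1.000e-02 8.981e+01] GO [270.7  64.6 -21.5] [ 0.     0.    -0.003] dist 279.0 gap 85.2 F [ 0.3  0.4 -0.6]
```

>>> jog_arm:
  rows:
    - [[340, -49, -21], [0, 0, 0]]
    - [[340, -49, -21], [0, 0, 0]]
    - [[340, -49, -21], [0, 0, 0]]
    - [[340, -49, -21], [0, 0, 0]]
    - [[340, -49, -21], [0, 0, 0]]
    - [[340, -49, 18], [0, 0, 0]]
    - [[340, -49, 18], [0, 0, 0]]
    - [[340, -49, 18], [0, 0, 0]]
    - [[340, -49, 18], [0, 0, 0]]
    - [[340, -49, 18], [0, 0, 0]]

```text
time: 2.5
tool_pos: [376.7, 49.5, 161.0]
tcp_rot: [179.9, 0.0, 89.9]
ft_force: [-0.4, -0.4, -0.3]
finger_gap: 84.4
grip_force: 0.0
```

>>> jog_arm:
  rows:
    - [[0, 0, 0], [0, 0, 0]]
    - [[0, 0, 0], [0, 0, 0]]
    - [[0, 0, 0], [0, 0, 0]]

```text
time: 2.8
tool_pos: [376.5, 49.5, 160.7]
tcp_rot: [180.0, 0.0, 89.9]
ft_force: [0.9, 0.6, -0.0]
finger_gap: 84.9
grip_force: 0.0
```

```bash
python3 - <<'E'
from h import *
im,d,c=shot('wrist','w2')
print(ring(d,c,58,(474,50),24),ring(d,c,68,(426,244),28))
f=ring(d,c,58,(474,50),24)[0]
go(f[0],f[1],30,90)
E
```

```text
Traceback (most recent call last):
  File "h.py", line 28, in ring
    v,u=np.nonzero(m); p=ray(np.c_[u,v],c,z)
                         ~~~^^^^^^^^^^^^^^^^
  File "h.py", line 16, in ray
    K,D,P=c; p=cv2.undistortPoints(np.array(uv,float).reshape(-1,1,2),K,D).reshape(-1,2)
               ~~~~~~~~~~~~~~~~~~~^^^^^^^^^^^^^^^^^^^^^^^^^^^^^^^^^^^^^^^^
cv2.error: OpenCV(4.12.0) /io/opencv/modules/calib3d/src/undistort.dispatch.cpp:347: error: (-215:Assertion failed) CV_IS_MAT(_src) && CV_IS_MAT(_dst) && (_src->rows == 1 || _src->cols == 1) && (_dst->rows == 1 || _dst->cols == 1) && _src->cols + _src->rows - 1 == _dst->rows + _dst->cols - 1 && (CV_MAT_TYPE(_src->type) == CV_32FC2 || CV_MAT_TYPE(_src->type) == CV_64FC2) && (CV_MAT_TYPE(_dst->type) == CV_32FC2 || CV_MAT_TYPE(_dst->type) == CV_64FC2) in function 'cvUndistortPointsInternal'
```

View pics/w2.png

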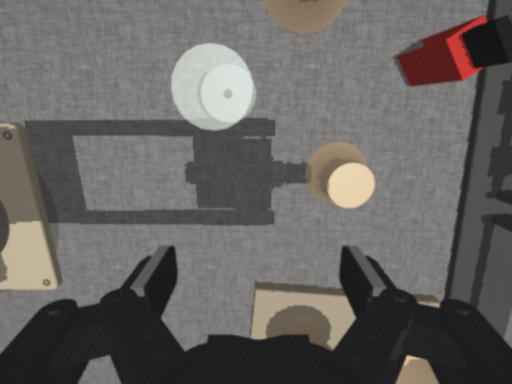

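The cover's foot is at (350,185) and a goblet stem is at (213,87). I had the tool-y sign reversed: at this yaw, tool y is world +x. I'll recompute.

```bash
python3 - <<'E'
from h import *
d=np.load('pics/w2.npy');c=cam('wrist',r.sense())
f=ring(d,c,58,(474,50),24);print(f)
go(f[0][0]+4,f[0][1]-2,160,90)
E
```

```text
(array([466.6,  50.7,  23.9]), 1740, np.float64(58.2))
t 2.85 at [376.4  49.7 160.7] [179.98   0.    89.89] GO [-0.8 94.2  0.7] [ 0.     0.    -0.002] dist 94.0 gap 84.8 F [ 0.4 -0.3 -0.1]
```

>>> jog_arm:
  rows:
    - [[-1, 94, 1], [0, 0, 0]]
    - [[-1, 94, 1], [0, 0, 0]]
    - [[-1, 94, 1], [0, 0, 0]]
    - [[-1, 94, 1], [0, 0, 0]]
    - [[-1, 94, 1], [0, 0, 0]]
    - [[-1, 94, 1], [0, 0, 0]]

```text
time: 3.45
tool_pos: [469.8, 49.4, 160.3]
tcp_rot: [179.9, 0.0, 90.0]
ft_force: [0.8, 0.2, -0.4]
finger_gap: 84.8
grip_force: 0.0
```

```bash
python3 - <<'E'
from h import *
im,d,c=shot('wrist','w3')
f=ring(d,c,58,(467,50),24);print(f)
go(f[0][0],f[0][1],160,90)
go(f[0][0],f[0][1],30,90)
E
```

```text
(array([467.5,  49.9,  23.8]), 1746, np.float64(58.3))
t 3.5 at [469.9  49.5 160.4] [179.89  -0.    90.  ] GO [ 0.4 -2.4  0.4] [ 0.002 -0.     0.   ] dist 2.0 gap 85.0 F [ 0.7 -0.2  0.3]
t 3.5 at [469.9  49.5 160.4] [179.89  -0.    90.  ] GO [  0.4  -2.6 130.4] [ 0.002 -0.     0.   ] dist 130.0 gap 85.0 F [ 0.7 -0.2  0.3]
```

>>> jog_arm:
  rows:
    - [[0.4, -2.5, 40], [0, 0, 0]]
    - [[0.4, -2.5, 80], [0, 0, 0]]
    - [[0.4, -2.5, 110], [0, 0, 0]]
    - [[0.4, -2.5, 130], [0, 0, 0]]
    - [[0.4, -2.5, 130], [0, 0, 0]]
    - [[0.4, -2.5, 130], [0, 0, 0]]
    - [[0.4, -2.5, 130], [0, 0, 0]]

```text
time: 4.2
tool_pos: [469.2, 49.9, 31.7]
tcp_rot: [179.8, -0.0, 90.0]
ft_force: [0.1, 0.8, 0.8]
finger_gap: 85.1
grip_force: 0.0
```

>>> jog_arm:
  rows:
    - [[0, 0, 0], [0, 0, 0]]
    - [[0, 0, 0], [0, 0, 0]]
    - [[0, 0, 0], [0, 0, 0]]
    - [[0, 0, 0], [0, 0, 0]]
    - [[0, 0, 0], [0, 0, 0]]
    - [[0, 0, 0], [0, 0, 0]]
    - [[0, 0, 0], [0, 0, 0]]
    - [[0, 0, 0], [0, 0, 0]]
    - [[0, 0, 0], [0, 0, 0]]
    - [[0, 0, 0], [0, 0, 0]]
  grip: 40
  force: 60

```text
time: 5.2
tool_pos: [469.3, 49.9, 31.2]
tcp_rot: [179.8, 0.0, 90.0]
ft_force: [-0.6, -0.3, 8.5]
finger_gap: 40.1
grip_force: 4.1
```

The gap reads 40 with only 4 N of grip, which doesn't match a 48 mm foot. I'll take a look.

```bash
python3 - <<'E'
from h import *
a=shot('wrist','w4')[0]; b,d,c=shot('side','s4')
cv2.imwrite('pics/c4.png',np.vstack([cv2.resize(a[120:],(660,342)), cv2.resize(b[160:290,160:400],(470,254))[:, :470] if 0 else cv2.copyMakeBorder(cv2.resize(b[160:290,160:400],(470,254)),0,0,0,190,0)]))
E
```

```text
(no output)
```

View pics/c4.png

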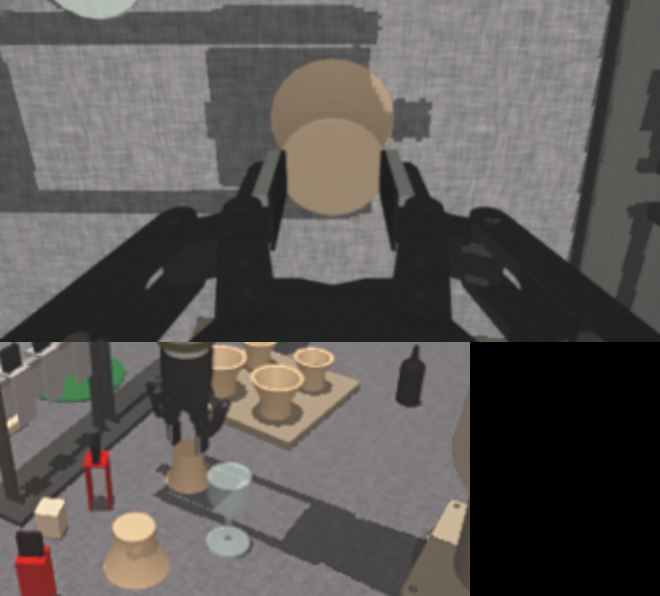

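```bash
python3 - <<'E'
from h import *
d=np.load('pics/w4.npy');c=cam('wrist',r.sense()); print(r.camera_params('wrist')['tool_from_camera'])
X=cloud(d,c)
for t in (52,58,61): print(ring(d,c,t,(467,60),24,4))
# finger points
im=cv2.imread('pics/w4.png'); m=(im.max(2)<110)&(d>0)&(d<230)&(abs(X[...,0]-468)<60)
for a,b in((20,30),(30,40),(40,50),(50,60),(60,75)):
  k=m&(X[...,2]>a)&(X[...,2]<b)
  if k.sum(): print(a,b,k.sum(),np.percentile(X[k],[2,50,98],axis=0).round(1).tolist())
s=np.load('pics/s4.npy');print(ring(s,cam('side'),60,(467,60),24,4))
print(ring(np.load('pics/side0.npy'),cam('side'),60,(467,50),24,4),ring(np.load('pics/scene0.npy'),cam('scene'),60,(467,50),24,5))
E
```

```text
[[-1.16731563e-04 -9.52988965e-01 -3.03004981e-01  7.77003196e+01]
 [ 9.99999760e-01  9.54617848e-05 -6.85485638e-04 -9.08538151e-01]
 [ 6.82185645e-04 -3.03004989e-01  9.52988726e-01 -1.68138756e+02]
 [ 0.00000000e+00  0.00000000e+00  0.00000000e+00  1.00000000e+00]]
(array([467.8,  51.5,  23. ]), 333, np.float64(52.2))
(array([467.8,  50.9,  23.9]), 4762, np.float64(58.1))
(array([468. ,  51.8,  23.3]), 4606, np.float64(58.1))
20 30 135 [[523.3, 168.5, 20.4], [525.8, 172.3, 25.1], [527.8, 175.8, 29.8]]
30 40 156 [[523.3, 168.8, 30.3], [525.5, 172.6, 34.7], [527.8, 176.0, 39.9]]
40 50 186 [[523.2, 167.7, 40.3], [525.9, 171.8, 44.6], [527.9, 175.5, 49.6]]
50 60 112 [[525.0, 168.5, 50.2], [526.8, 170.4, 54.2], [527.9, 172.8, 59.6]]
60 75 808 [[436.0, 40.8, 61.6], [487.8, 57.4, 69.3], [527.4, 168.7, 74.8]]
(array([467.4,  53.7,  24. ]), 103, np.float64(58.9))
(array([466.2,  53.8,  24. ]), 123, np.float64(58.5)) (array([474.2,  48.3,  24.3]), 143, np.float64(59.5))
```

```bash
python3 - <<'E'
from h import *
print(r.sense()['finger_gap'],r.sense()['grip_force'])
im,d,c=shot('side'); X=cloud(d,c)
a,da,ca=shot('wrist'); Y=cloud(da,ca)
v=cv2.resize(im[200:270,210:290],(560,490),interpolation=cv2.INTER_CUBIC); cv2.imwrite('pics/c5.png',v)
for nm,I,Z,D in(('side',im,X,d),('wrist',a,Y,da)):
  hsv=cv2.cvtColor(I,cv2.COLOR_BGR2HSV)
  m=(hsv[...,1]<60)&(D>0)&(abs(Z[...,0]-468)<70)&(abs(Z[...,1]-50)<30)&(Z[...,2]>8)&(Z[...,2]<110)
  for s in(-1,1):
    k=m&((Z[...,0]-468)*s>0); p=Z[k]; p=p[np.argsort(p[:,2])]; print(nm,s,len(p),p[:200:25].round(1).tolist())
E
```

```text
40.04512607736952 4.082680205174256
side -1 96 [[446.9, 29.2, 13.7], [446.4, 62.4, 71.8], [435.2, 47.5, 85.0], [435.5, 57.6, 101.4]]
side 1 105 [[488.2, 42.9, 62.2], [489.7, 56.0, 76.6], [489.6, 39.9, 89.0], [498.7, 62.6, 102.1], [499.3, 61.4, 108.3]]
wrist -1 2646 [[446.2, 60.5, 61.1], [442.8, 61.1, 63.4], [445.1, 61.2, 64.8], [448.3, 46.3, 65.8], [448.5, 48.6, 66.5], [446.0, 61.4, 67.4], [444.1, 61.2, 68.1], [435.2, 57.0, 69.0]]
wrist 1 2617 [[486.1, 35.4, 57.6], [488.0, 55.7, 63.2], [493.9, 61.5, 64.3], [492.2, 60.9, 65.5], [497.0, 57.2, 66.2], [487.9, 45.7, 67.0], [498.2, 57.0, 68.0], [488.0, 52.2, 68.7]]
```

View pics/c5.png

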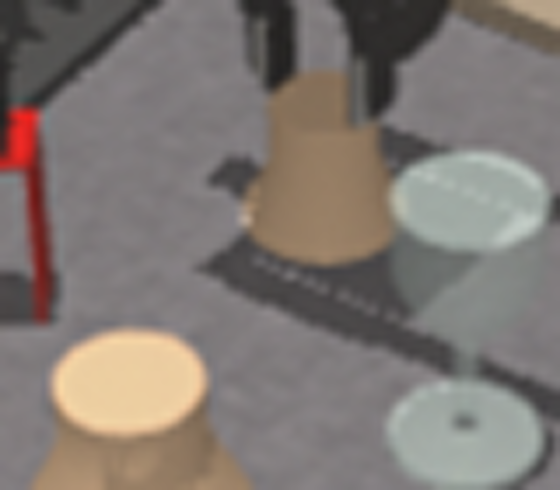

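```bash
python3 - <<'E'
from h import *
T=np.array(r.camera_params('wrist')['tool_from_camera']); K,D,_=cam('wrist',r.sense())
for n in('w1','w4'):
    d=np.load(f'pics/{n}.npy'); Z=cloud(d,(K,D,T)); m=(d>0)&(d<190)&(np.abs(Z[...,1])<70)&(Z[...,0]<30)
    for s in(-1,1):
        p=Z[m&(Z[...,1]*s>0)]; p=p[np.argsort(-p[:,2])]; print(n,s,len(p),p[:200:25].round(1).tolist())
E
```

```text
w1 -1 17616 [[-2.9, -43.6, -37.9], [4.2, -43.5, -39.8], [10.6, -47.5, -41.2], [11.0, -43.7, -42.0], [-2.1, -43.2, -42.9], [2.3, -43.1, -43.5], [-0.9, -43.3, -43.9], [-1.0, -43.6, -44.6]]
w1 1 17582 [[-2.2, 41.5, -38.0], [-0.6, 41.4, -39.7], [4.2, 41.1, -40.9], [7.6, 41.1, -41.8], [10.1, 41.2, -42.4], [-8.9, 41.2, -43.3], [11.5, 41.6, -43.9], [10.8, 47.3, -44.7]]
w4 -1 21756 [[28.5, -4.4, 15.6], [26.7, -9.1, 14.4], [23.5, -16.4, 13.5], [27.2, -5.7, 12.6], [27.4, -3.0, 11.9], [25.5, -8.9, 11.2], [16.0, -22.4, 10.5], [23.1, -13.5, 10.0]]
w4 1 21010 [[28.5, 1.6, 15.6], [28.2, 1.6, 13.9], [22.2, 15.0, 13.2], [27.3, 4.9, 12.3], [19.1, 17.7, 11.7], [22.2, 14.2, 10.9], [17.6, 18.2, 10.1], [26.1, 4.8, 9.4]]
```

The fingertips actually sit about 30 mm behind the reported TCP at this opening, and 38 mm when fully open. So they rested on top of the foot, and the cover did not move. I'll open, go about 27 mm lower and grip again.

>>> jog_arm:
  rows:
    - [[0, 0, -6], [0, 0, 0]]
    - [[0, 0, -6], [0, 0, 0]]
    - [[0, 0, -6], [0, 0, 0]]
    - [[0, 0, -6], [0, 0, 0]]
    - [[0, 0, -6], [0, 0, 0]]
    - [[0, 0, -6], [0, 0, 0]]
    - [[1, -1.5, 0], [0, 0, 0]]
    - [[1, -1.5, 10], [0, 0, 0]]
    - [[1, -1.5, 20], [0, 0, 0]]
    - [[1, -1.5, 27], [0, 0, 0]]
  grip: 85

```text
time: 6.4
tool_pos: [465.1, 50.9, 0.8]
tcp_rot: [-179.9, 0.0, 90.0]
ft_force: [0.7, -0.3, -0.0]
finger_gap: 85.1
grip_force: 0.0
```

>>> jog_arm:
  rows:
    - [[0, 0, 0], [0, 0, 0]]
    - [[0, 0, 0], [0, 0, 0]]
    - [[0, 0, 0], [0, 0, 0]]
    - [[0, 0, 0], [0, 0, 0]]
    - [[0, 0, 0], [0, 0, 0]]
    - [[0, 0, 0], [0, 0, 0]]
    - [[0, 0, 0], [0, 0, 0]]
    - [[0, 0, 0], [0, 0, 0]]
    - [[0, 0, 0], [0, 0, 0]]
    - [[0, 0, 0], [0, 0, 0]]
  grip: 40
  force: 60

```text
time: 7.4
tool_pos: [467.1, 50.9, 3.4]
tcp_rot: [179.9, 0.0, 90.0]
ft_force: [1.8, -0.5, 6.0]
finger_gap: 46.5
grip_force: 62.0
```

>>> jog_arm:
  rows:
    - [[0, 0, -30], [0, 0, 0]]
    - [[0, 0, -70], [0, 0, 0]]
    - [[0, 0, -120], [0, 0, 0]]
    - [[0, 0, -170], [0, 0, 0]]
    - [[-50, 0, -200], [0, 0, 0]]
    - [[-100, 0, -200], [0, 0, 0]]
    - [[-150, -15, -200], [0, 0, 0]]
    - [[-200, -30, -200], [0, 0, 0]]
    - [[-200, -30, -200], [0, 0, 0]]
    - [[-200, -30, -200], [0, 0, 0]]

```text
time: 8.4
tool_pos: [434.9, -150.5, 201.6]
tcp_rot: [-179.9, -0.0, 89.8]
ft_force: [0.7, 1.1, -2.2]
finger_gap: 46.3
grip_force: 62.5
```

```bash
python3 - <<'E'
from h import *
s=r.sense(); im,d,c=shot('wrist','w6'); t=s['tool_pos']; print(s['tool_pos'],s['finger_gap'],s['grip_force'])
f=ring(d,c,t[2]+55,t[:2],24,6);print(f, f[0][:2]-t[:2])
go(420.1-(f[0][0]-t[0]),-288.8-(f[0][1]-t[1]),120,90)
E
```

```text
[ 434.89313933 -150.52182597  201.57470745] 46.32914905639815 62.54568815231323
(array([ 430.8, -149.7,   25.9]), 8189, np.float64(256.2)) [-4.09313933  0.82182597]
t 8.45 at [ 435.4 -149.2  201.7] [-1.7992e+02 -7.0000e-02  8.9870e+01] GO [-140.6  -10.8   81.5] [-0.001 -0.001 -0.002] dist 163.0 gap 46.4 F [ 0.2 -0.5 -1.4]
```

```bash
python3 - <<'E'
from h import *
s=r.sense(); im,d,c=shot('wrist','w7'); t=s['tool_pos']; X=cloud(d,c)
hsv=cv2.cvtColor(im,cv2.COLOR_BGR2HSV); d2=np.where((hsv[...,1]>50)&(hsv[...,0]<20),d,0)
f=ring(d2,c,t[2]+55,t[:2],24,6);print(f, f[0][:2]-t[:2])
for g,z,R0 in(((420,-289),78,37),): 
  try: print(ring(d,c,z-2,g,R0))
  except Exception: print('no')
d=f[0][:2]-t[:2]
go(420.1-d[0],-288.8-d[1],120,90)
E
```

```text
(array([ 435.5, -148.6,   24.7]), 7257, np.float64(256.3)) [0.08805447 0.55658005]
no
t 8.5 at [ 435.8 -148.4  201.8] [-1.7994e+02 -8.0000e-02  8.9960e+01] GO [-141.1  -15.6   81.6] [-0.001 -0.001 -0.001] dist 164.0 gap 46.4 F [-0.   0.  -2.2]
```

>>> jog_arm:
  rows:
    - [[-50, -6, 0], [0, 0, 0]]
    - [[-100, -11, 0], [0, 0, 0]]
    - [[-141, -15.6, 20], [0, 0, 0]]
    - [[-141, -15.6, 60], [0, 0, 0]]
    - [[-141, -15.6, 81], [0, 0, 0]]
    - [[-141, -15.6, 81], [0, 0, 0]]
    - [[-141, -15.6, 81], [0, 0, 0]]
    - [[-141, -15.6, 81], [0, 0, 0]]
    - [[-141, -15.6, 81], [0, 0, 0]]
    - [[-141, -15.6, 81], [0, 0, 0]]

```text
time: 9.5
tool_pos: [421.5, -290.4, 123.0]
tcp_rot: [179.9, 0.1, 90.0]
ft_force: [-0.7, 0.1, -2.5]
finger_gap: 46.8
grip_force: 62.6
```

```bash
python3 - <<'E'
from h import *
go(420,-289.3,84,90)
E
```

```text
t 9.5 at [ 421.5 -290.4  123. ] [1.7989e+02 9.0000e-02 9.0040e+01] GO [ 1.2 -1.5 39. ] [0.002 0.002 0.001] dist 39.0 gap 46.8 F [-0.7  0.1 -2.5]
```

>>> jog_arm:
  rows:
    - [[1.2, -1.5, 10], [0, 0, 0]]
    - [[1.2, -1.5, 20], [0, 0, 0]]
    - [[1.2, -1.5, 30], [0, 0, 0]]
    - [[1.2, -1.5, 34], [0, 0, 0]]
    - [[1.2, -1.5, 34], [0, 0, 0]]
    - [[1.2, -1.5, 34], [0, 0, 0]]
    - [[1.2, -1.5, 34], [0, 0, 0]]
    - [[1.2, -1.5, 34], [0, 0, 0]]

```text
time: 10.3
tool_pos: [419.4, -289.2, 88.0]
tcp_rot: [180.0, 0.0, 90.0]
ft_force: [-0.4, -0.0, -3.1]
finger_gap: 46.1
grip_force: 62.6
```

```bash
python3 - <<'E'
from h import *
go(420,-289.3,81.5,90)
for n in('side','scene'):
    shot(n); 
go(420,-289.3,81.5,90)
E
```

```text
t 10.3 at [ 419.4 -289.2   88. ] [1.7996e+02 3.0000e-02 9.0000e+01] GO [-0.1  0.6  6.5] [ 0.001  0.001 -0.   ] dist 7.0 gap 46.1 F [-0.4 -0.  -3.1]
t 10.4 at [ 419.3 -289.1   87.9] [1.7997e+02 3.0000e-02 9.0000e+01] GO [-0.2  0.7  6.4] [0.001 0.    0.   ] dist 6.0 gap 46.4 F [-0.3  0.4 -2.2]
```

Lowering slowly until contact.

>>> jog_arm:
  rows:
    - [[0, 0.6, 2], [0, 0, 0]]
    - [[0, 0.6, 4], [0, 0, 0]]
    - [[0, 0.6, 5], [0, 0, 0]]
    - [[0, 0.6, 6], [0, 0, 0]]
    - [[0, 0.6, 6], [0, 0, 0]]
    - [[0, 0.6, 6], [0, 0, 0]]
    - [[0, 0.6, 6], [0, 0, 0]]

```text
time: 11.1
tool_pos: [419.6, -288.9, 81.5]
tcp_rot: [180.0, -0.0, 90.0]
ft_force: [0.5, 0.7, -2.6]
finger_gap: 46.0
grip_force: 62.9
```

>>> jog_arm:
  rows:
    - [[0, 0, 1], [0, 0, 0]]
    - [[0, 0, 1], [0, 0, 0]]
    - [[0, 0, 1.5], [0, 0, 0]]
    - [[0, 0, 1.5], [0, 0, 0]]
    - [[0, 0, 1.5], [0, 0, 0]]

```text
time: 11.6
tool_pos: [419.9, -289.3, 81.4]
tcp_rot: [180.0, 0.0, 90.0]
ft_force: [-4.5, 2.1, 8.6]
finger_gap: 46.1
grip_force: 63.8
```

Contact at the expected height. Now I'll release, lift and check.

>>> jog_arm:
  rows:
    - [[0, 0, 0], [0, 0, 0]]
    - [[0, 0, 0], [0, 0, 0]]
    - [[0, 0, 0], [0, 0, 0]]
    - [[0, 0, 0], [0, 0, 0]]
    - [[0, 0, 0], [0, 0, 0]]
    - [[0, 0, 0], [0, 0, 0]]
    - [[0, 0, -30], [0, 0, 0]]
    - [[0, 0, -70], [0, 0, 0]]
    - [[0, 0, -110], [0, 0, 0]]
    - [[0, 0, -150], [0, 0, 0]]
  grip: 85

```text
time: 12.6
tool_pos: [419.4, -288.7, 231.4]
tcp_rot: [-180.0, -0.0, 90.0]
ft_force: [0.7, -1.3, -0.7]
finger_gap: 85.0
grip_force: 0.0
```

>>> jog_arm:
  rows:
    - [[0, 0, 0], [0, 0, 0]]
    - [[0, 0, 0], [0, 0, 0]]
    - [[0, 0, 0], [0, 0, 0]]

```text
time: 12.9
tool_pos: [419.1, -288.5, 228.7]
tcp_rot: [-179.9, -0.1, 90.0]
ft_force: [-0.4, 0.2, -0.4]
finger_gap: 85.2
grip_force: 0.0
```

```bash
python3 - <<'E'
from h import *
im,d,c=shot('wrist','w8'); X=cloud(d,c)
b,ds,cs=shot('side','s8')
print('foot',ring(d,c,136,(420,-289),24)); m=(d>0)&(np.hypot(X[...,0]-420,X[...,1]+289)<20);print(np.median(X[m][:,2]))
for g,z,R0 in(((434,-172),88,46),((551,-183),88,46),((541,-304),78,37)): print(ring(d,c,z-2,g,R0))
cv2.imwrite('pics/c8.png',np.hstack([a if a.shape[0]==384 else a for a in (im, cv2.resize(b[130:210,245:355],(528,384),interpolation=2))])[:,:1040][::1]); I=cv2.imread('pics/c8.png'); cv2.imwrite('pics/c8.png',cv2.resize(I,(800,295)))
go(434,-172,188,90)
E
```

```text
foot (array([ 418.2, -290.2,   23.8]), 1845, np.float64(136.3))
334.78713510428554
(array([ 433.9, -171.6,   44.8]), 2564, np.float64(85.8))
(array([ 551.5, -183. ,   45. ]), 2495, np.float64(85.7))
(array([ 541. , -304.8,   35.8]), 1259, np.float64(75.7))
t 13.0 at [ 418.9 -288.3  228.2] [-1.7987e+02 -1.1000e-01  9.0000e+01] GO [116.2  15.2  40.3] [-0.002 -0.002 -0.   ] dist 124.0 gap 85.1 F [-0.3 -0.2 -0.7]
```

View pics/c8.png

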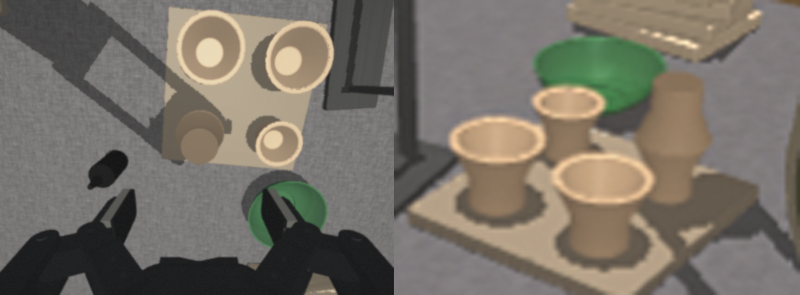

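The small pair is stacked upright, foot centre within about 2 mm of the base rim centre. On to the big cover near (420,245).

>>> jog_arm:
  rows:
    - [[440, 1, 0], [0, 0, 0]]
    - [[440, 1, 0], [0, 0, 0]]
    - [[440, 1, 0], [0, 0, 0]]
    - [[440, 1, 0], [0, 0, 0]]
    - [[440, 1, 0], [0, 0, 0]]
    - [[440, 1, 0], [0, 0, 0]]
    - [[440, 1, 0], [0, 0, 0]]
    - [[440, 1, 0], [0, 0, 0]]
    - [[440, 1, 0], [0, 0, 0]]
    - [[440, 1, 0], [0, 0, 0]]

```text
time: 14.0
tool_pos: [419.2, 155.3, 228.6]
tcp_rot: [-179.9, -0.1, 90.3]
ft_force: [-0.4, 0.0, -0.3]
finger_gap: 85.1
grip_force: 0.0
```

>>> jog_arm:
  rows:
    - [[50, 0, 0], [0, 0, 0]]
    - [[94, 0, 15], [0, 0, 0]]
    - [[94, 0, 58], [0, 0, 0]]
    - [[94, 0, 58], [0, 0, 0]]
    - [[94, 0, 58], [0, 0, 0]]
    - [[94, 0, 58], [0, 0, 0]]
    - [[94, 0, 58], [0, 0, 0]]

```text
time: 14.7
tool_pos: [422.1, 244.8, 174.2]
tcp_rot: [179.8, -0.1, 89.9]
ft_force: [0.5, -0.6, 0.2]
finger_gap: 84.9
grip_force: 0.0
```

```bash
python3 - <<'E'
from h import *
im,d,c=shot('wrist','w9')
f=ring(d,c,68,(420,245),28);print(f)
go(f[0][0],f[0][1],13,90)
E
```

```text
(array([422.3, 243.4,  27.8]), 2306, np.float64(68.3))
t 14.75 at [422.  244.9 174.1] [ 1.7983e+02 -7.0000e-02  8.9920e+01] GO [-1.700e+00 -1.000e-01  1.611e+02] [ 0.003 -0.001 -0.001] dist 161.0 gap 84.7 F [-0.2  0.2  0. ]
```

>>> jog_arm:
  rows:
    - [[-1.7, 0, 50], [0.003, -0.001, 0]]
    - [[-1.7, 0, 100], [0.003, -0.001, 0]]
    - [[-1.7, 0, 130], [0.003, -0.001, 0]]
    - [[-1.7, 0, 150], [0.003, -0.001, 0]]
    - [[-1.7, 0, 160], [0.003, -0.001, 0]]
    - [[-1.7, 0, 160], [0.003, -0.001, 0]]
    - [[-1.7, 0, 160], [0.003, -0.001, 0]]
    - [[-1.7, 0, 160], [0.003, -0.001, 0]]

```text
time: 15.55
tool_pos: [422.2, 244.0, 13.9]
tcp_rot: [-180.0, -0.0, 90.0]
ft_force: [-0.4, 0.2, -0.3]
finger_gap: 84.9
grip_force: 0.0
```

>>> jog_arm:
  rows:
    - [[0, 0, 0], [0, 0, 0]]
    - [[0, 0, 0], [0, 0, 0]]
    - [[0, 0, 0], [0, 0, 0]]
    - [[0, 0, 0], [0, 0, 0]]
    - [[0, 0, 0], [0, 0, 0]]
    - [[0, 0, 0], [0, 0, 0]]
    - [[0, 0, 0], [0, 0, 0]]
    - [[0, 0, 0], [0, 0, 0]]
    - [[0, 0, 0], [0, 0, 0]]
    - [[0, 0, 0], [0, 0, 0]]
  grip: 46
  force: 70

```text
time: 16.55
tool_pos: [422.3, 243.9, 13.7]
tcp_rot: [180.0, -0.0, 90.0]
ft_force: [0.2, -0.9, 8.0]
finger_gap: 54.5
grip_force: 73.4
```

>>> jog_arm:
  rows:
    - [[0, 0, -30], [0, 0, 0]]
    - [[0, 0, -75], [0, 0, 0]]
    - [[0, 0, -120], [0, 0, 0]]
    - [[0, 0, -165], [0, 0, 0]]
    - [[-40, 0, -195], [0, 0, 0]]
    - [[-90, 2, -200], [0, 0, 0]]
    - [[-140, 4, -200], [0, 0, 0]]
    - [[-190, 6, -200], [0, 0, 0]]
    - [[-240, 8, -200], [0, 0, 0]]
    - [[-285, 12, -200], [0, 0, 0]]

```text
time: 17.55
tool_pos: [432.3, -43.4, 211.8]
tcp_rot: [-179.8, 0.1, 90.0]
ft_force: [2.0, -0.0, -5.1]
finger_gap: 54.1
grip_force: 76.1
```

>>> jog_arm:
  rows:
    - [[-50, 0, 0], [0, 0, 0]]
    - [[-90, 0, 0], [0, 0, 0]]
    - [[-125, 0, 0], [0, 0, 0]]
    - [[-130, 0, 0], [0, 0, 0]]
    - [[-130, 0, 20], [0, 0, 0]]
    - [[-130, 0, 50], [0, 0, 0]]
    - [[-130, 0, 75], [0, 0, 0]]
    - [[-130, 0, 75], [0, 0, 0]]
    - [[-130, 0, 75], [0, 0, 0]]
    - [[-130, 0, 75], [0, 0, 0]]

```text
time: 18.55
tool_pos: [434.0, -171.7, 139.1]
tcp_rot: [-179.9, 0.1, 90.0]
ft_force: [-0.2, -0.5, -4.4]
finger_gap: 54.5
grip_force: 75.9
```

```bash
python3 - <<'E'
from h import *
s=r.sense(); im,d,c=shot('wrist','w10'); t=s['tool_pos']
hsv=cv2.cvtColor(im,cv2.COLOR_BGR2HSV); d2=np.where((hsv[...,1]>50)&(hsv[...,0]<20),d,0)
f=ring(d2,c,t[2]+54,t[:2],28,6);e=f[0][:2]-t[:2];print(f,e)
go(433.9-e[0],-171.6-e[1],102,90)
E
```

```text
(array([ 432.9, -170.9,   28.4]), 9865, np.float64(193.4)) [-1.0599158   0.79589082]
t 18.6 at [ 434.2 -171.8  139.3] [-1.7998e+02  1.3000e-01  9.0010e+01] GO [-0.5  0.8 37.3] [-0.     0.002  0.   ] dist 37.0 gap 54.2 F [ 0.4 -0.6 -4.5]
```

>>> jog_arm:
  rows:
    - [[-0.5, 0.8, 12], [0, 0.002, 0]]
    - [[-0.5, 0.8, 22], [0, 0.002, 0]]
    - [[-0.5, 0.8, 30], [0, 0.002, 0]]
    - [[-0.5, 0.8, 34], [0, 0.002, 0]]
    - [[-0.5, 0.8, 35], [0, 0.002, 0]]
    - [[-0.5, 0.8, 36], [0, 0.002, 0]]
    - [[-0.5, 0.8, 36], [0, 0.002, 0]]
    - [[-0.5, 0.8, 36], [0, 0.002, 0]]
    - [[-0.5, 0.8, 36], [0, 0.002, 0]]

```text
time: 19.5
tool_pos: [433.8, -172.2, 101.8]
tcp_rot: [-179.8, -0.0, 90.0]
ft_force: [-4.2, 0.9, 4.8]
finger_gap: 54.1
grip_force: 76.7
```

>>> jog_arm:
  rows:
    - [[0, 0, 0.7], [0, 0, 0]]
    - [[0, 0, 1.2], [0, 0, 0]]
    - [[0, 0, 1.7], [0, 0, 0]]
    - [[0, 0, 2], [0, 0, 0]]
    - [[0, 0, 2], [0, 0, 0]]

```text
time: 20.0
tool_pos: [434.0, -172.6, 101.8]
tcp_rot: [-179.9, 0.0, 90.0]
ft_force: [-10.9, 3.4, 20.0]
finger_gap: 54.1
grip_force: 78.7
```

>>> jog_arm:
  rows:
    - [[0, 0, -1.5], [0, 0, 0]]
    - [[0, 0, -1.5], [0, 0, 0]]
    - [[0, 0, -1.5], [0, 0, 0]]

```text
time: 20.3
tool_pos: [434.1, -172.4, 101.8]
tcp_rot: [-179.9, -0.0, 90.0]
ft_force: [-6.0, 1.0, 8.5]
finger_gap: 54.3
grip_force: 77.4
```

>>> jog_arm:
  rows:
    - [[0, 0, 0], [0, 0, 0]]
    - [[0, 0, 0], [0, 0, 0]]
    - [[0, 0, 0], [0, 0, 0]]
    - [[0, 0, 0], [0, 0, 0]]
    - [[0, 0, 0], [0, 0, 0]]
    - [[0, 0, 0], [0, 0, 0]]
    - [[0, 0, -30], [0, 0, 0]]
    - [[0, 0, -70], [0, 0, 0]]
    - [[0, 0, -110], [0, 0, 0]]
    - [[0, 0, -150], [0, 0, 0]]
  grip: 85

```text
time: 21.3
tool_pos: [433.9, -172.0, 252.3]
tcp_rot: [-179.8, -0.1, 90.0]
ft_force: [1.0, 0.1, -0.4]
finger_gap: 85.2
grip_force: 0.0
```

>>> jog_arm:
  rows:
    - [[0, 0, 0], [0, 0, 0]]
    - [[0, 0, 0], [0, 0, 0]]
    - [[0, 0, 0], [0, 0, 0]]
    - [[0, 0, 0], [0, 0, 0]]

```text
time: 21.7
tool_pos: [433.4, -171.8, 249.1]
tcp_rot: [-179.7, -0.1, 90.0]
ft_force: [-0.5, 0.1, -0.0]
finger_gap: 84.7
grip_force: 0.0
```

```bash
python3 - <<'E'
from h import *
im,d,c=shot('wrist','w11'); X=cloud(d,c)
b,ds,cs=shot('side','s11'); S=cloud(ds,cs)
print('big foot',ring(d,c,156,(434,-172),28),ring(ds,cs,158,(434,-172),28)); print('small foot side',ring(ds,cs,138,(420,-289),24))
a,da,ca=shot('scene','sc11')
I=np.hstack([cv2.resize(b[120:210,240:350],(469,384),interpolation=2),cv2.resize(a[190:290,110:230],(460,384),interpolation=2)]); cv2.imwrite('pics/c11.png',cv2.resize(I,(800,331)))
print(r.sense()['tool_pos'])
E
```

```text
big foot (array([ 432.4, -172.6,   27.8]), 2511, np.float64(156.3)) (array([ 430.1, -165.4,   27.9]), 114, np.float64(156.7))
small foot side (array([ 419.4, -283.4,   24. ]), 74, np.float64(136.7))
[ 433.63865642 -171.91571131  249.72773448]
```

View pics/c11.png

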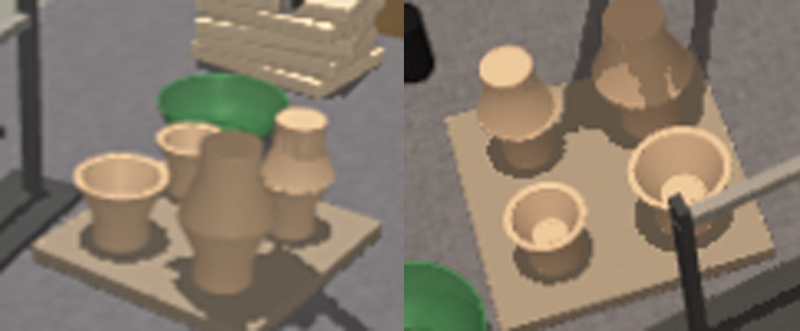

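Both stacks look sound. Now the tags: I'll go above the waiting bar.

>>> jog_arm:
  rows:
    - [[20, 20, -40], [0, 0, 0]]
    - [[50, 48, -50], [0, 0, -0.094]]
    - [[85, 80, -50], [0, 0, -0.094]]
    - [[120, 114, -50], [0, 0, -0.094]]
    - [[155, 148, -50], [0, 0, -0.094]]
    - [[190, 180, -50], [0, 0, -0.094]]
    - [[225, 213, -50], [0, 0, -0.094]]
    - [[240, 221, -50], [0, 0, -0.094]]
    - [[240, 221, -50], [0, 0, -0.094]]
    - [[240, 221, -50], [0, 0, -0.094]]

```text
time: 22.85
tool_pos: [655.0, 67.8, 299.5]
tcp_rot: [-179.7, -0.1, 95.4]
ft_force: [-0.8, -0.8, -0.9]
finger_gap: 84.9
grip_force: 0.0
```

>>> jog_arm:
  rows:
    - [[0, 0, 0], [0, 0, 0]]
    - [[0, 0, 0], [0, 0, 0]]

```text
time: 23.05
tool_pos: [655.0, 66.6, 301.0]
tcp_rot: [-179.9, -0.1, 95.3]
ft_force: [0.4, -0.3, -0.2]
finger_gap: 85.1
grip_force: 0.0
```

```bash
cat > tags.py <<'E'
from h import *
def tags(d,im,c):
    X=cloud(d,c); out=[]
    m=(d>0)&(X[...,2]>243)&(X[...,2]<256)&(X[...,0]>600)&(X[...,0]<720)&(X[...,1]<300)&(X[...,1]>-270)&(im.max(2)<90)
    k,l,st,ce=cv2.connectedComponentsWithStats(m.astype(np.uint8))
    for i in range(1,k):
        if st[i,4]<60: continue
        v,u=np.nonzero(l==i); p=ray(np.c_[u,v],c,248)[:,:2].astype(np.float32); b=cv2.minAreaRect(p)
        out.append((np.round(b[0],1),np.round(b[1],1),round(b[2],1),np.median(X[l==i][:,2]).round(1)))
    return sorted(out,key=lambda o:o[0][1])
def bar(d,c,y0,y1):
    X=cloud(d,c); m=(d>0)&(abs(X[...,2]-210)<4)&(X[...,0]>620)&(X[...,0]<710)&(X[...,1]>y0)&(X[...,1]<y1)
    p=X[m]; q=np.polyfit(p[:,1],p[:,0],1); return m.sum(),'x=%.1f at mid y=%.1f slope %.4f'%(np.polyval(q,(y0+y1)/2),(y0+y1)/2,q[0]),p[:,1].min().round(1),p[:,1].max().round(1)
E
python3 - <<'E'
from tags import *
im,d,c=shot('wrist','w12'); print(r.sense()['tool_pos'])
for t in tags(d,im,c): print(*t)
print(bar(d,c,-200,-20))
a,da,ca=shot('scene','sc12')
cv2.imwrite('pics/c12.png',cv2.resize(a,(640,480)))
E
```

```text
[655.04836912  66.68293429 301.0417799 ]
[668.3  66.9] [10.2 30.9] 3.7 248.2
[662.9 136.6] [ 9.9 29.3] 6.1 248.2
[655.6 200.5] [ 9.9 24.5] 2.7 248.1
(np.int64(754), 'x=677.2 at mid y=-110.0 slope -0.0637', np.float64(-114.3), np.float64(-20.1))
```

View pics/w12.png

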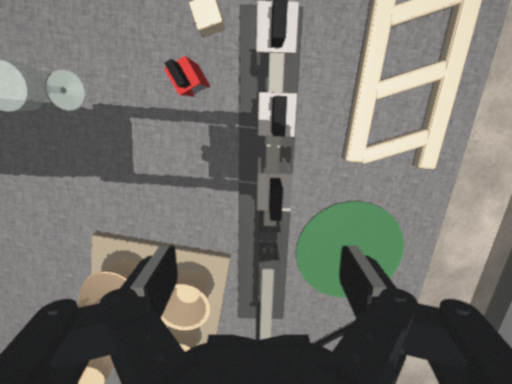

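View pics/c12.png

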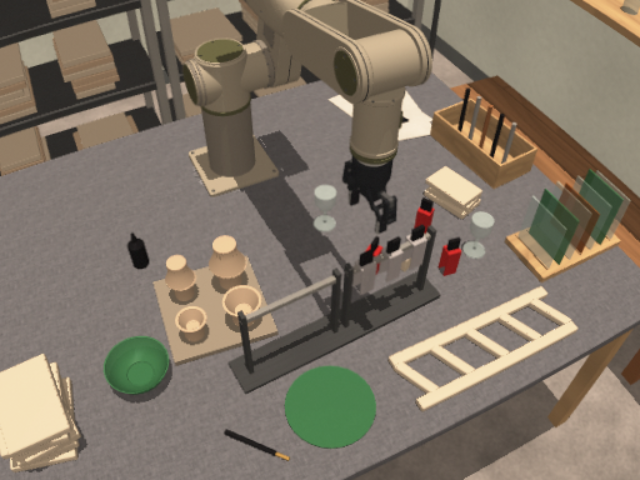

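No other covers are in view and the stacks are standing. The tags are at y≈67, 137 and 200. Next I'll look at the ready bar to get its axis.

>>> jog_arm:
  rows:
    - [[-50, 2, 0], [0, 0, 0.029]]
    - [[-100, 2, 0], [0, 0, 0.029]]
    - [[-150, 2, 0], [0, 0, 0.029]]
    - [[-193, 2, 0], [0, 0, 0.029]]
    - [[-193, 2, 0], [0, 0, 0.029]]
    - [[-193, 2, 0], [0, 0, 0.029]]
    - [[-193, 2, 0], [0, 0, 0.029]]
    - [[-193, 2, 0], [0, 0, 0.029]]
  grip: 60

```text
time: 23.95
tool_pos: [675.4, -122.8, 300.6]
tcp_rot: [-179.9, -0.1, 93.8]
ft_force: [0.2, -0.2, 0.3]
finger_gap: 59.7
grip_force: 0.0
```

```bash
python3 - <<'E'
from tags import *
im,d,c=shot('wrist','w13'); print(r.sense()['tool_pos'])
for t in tags(d,im,c): print(*t)
X=cloud(d,c)
for a in range(-240,0,30):
    m=(d>0)&(abs(X[...,2]-210)<4)&(X[...,0]>640)&(X[...,0]<710)&(X[...,1]>a)&(X[...,1]<a+30)
    if m.sum()>20: 
        v,u=np.nonzero(m); p=ray(np.c_[u,v],c,210); print(a,m.sum(),p.mean(0).round(1),(p[:,0].max()-p[:,0].min()).round(1))
m=(d>0)&(X[...,2]>218)&(X[...,2]<232)&(X[...,0]>640)&(X[...,0]<710)
k,l,st,ce=cv2.connectedComponentsWithStats(m.astype(np.uint8))
for i in range(1,k):
    if st[i,4]>40:
        v,u=np.nonzero(l==i); print('post',ce[i].round(),cv2.minAreaRect(ray(np.c_[u,v],c,225)[:,:2].astype(np.float32)))
go(667.8,66.5,300,93.65)
E
```

```text
[ 675.48961522 -122.70126091  300.56438188]
-240 138 [ 684.9 -216.3  210. ] 19.3
-210 284 [ 683.  -194.8  210. ] 12.4
-180 328 [ 681.5 -164.9  210. ] 13.1
-150 349 [ 679.3 -134.9  210. ] 12.7
-120 385 [ 677.3 -104.7  210. ] 12.4
-90 455 [675.2 -74.6 210. ] 13.9
-60 503 [672.9 -44.9 210. ] 13.4
-30 414 [671.5 -18.7 210. ] 18.4
post [264.   8.] ((669.3546752929688, 23.830589294433594), (18.820404052734375, 11.236552238464355), 3.4664664268493652)
post [264.  50.] ((671.0816040039062, -4.940873622894287), (18.854061126708984, 10.66304874420166), 3.7915196418762207)
post [263. 287.] ((685.7463989257812, -220.43740844726562), (18.232147216796875, 14.2283296585083), 3.9299702644348145)
t 24.0 at [ 675.5 -122.7  300.6] [-1.7986e+02 -7.0000e-02  9.3830e+01] GO [189.3   5.    0.8] [-0.002 -0.001  0.003] dist 189.0 gap 60.1 F [ 0.6  0.2 -0.1]
```

>>> jog_arm:
  rows:
    - [[50, 1, 0], [0, 0, 0]]
    - [[100, 2, 0], [0, 0, 0]]
    - [[150, 4, 0], [0, 0, 0]]
    - [[189, 5, 0], [0, 0, 0]]
    - [[189, 5, 0], [0, 0, 0]]
    - [[189, 5, 20], [0, 0, 0]]
    - [[189, 5, 50], [0, 0, 0]]
    - [[189, 5, 50], [0, 0, 0]]
    - [[189, 5, 50], [0, 0, 0]]

```text
time: 24.9
tool_pos: [667.3, 64.8, 250.1]
tcp_rot: [-179.7, -0.1, 93.7]
ft_force: [-0.2, -0.7, 0.4]
finger_gap: 60.2
grip_force: 0.0
```

```bash
python3 - <<'E'
from tags import *
im,d,c=shot('wrist','w14')
for t in tags(d,im,c): print(*t)
t=tags(d,im,c)[0][0]
go(t[0],t[1],198,93.8)
T=np.array(r.camera_params('wrist')['tool_from_camera']); K,D,_=cam('wrist',r.sense())
Z=cloud(d,(K,D,T)); m=(d>0)&(np.abs(Z[...,1])<50)&(np.abs(Z[...,1])>20)&(Z[...,0]<12)&(d<190); print('tip',np.percentile(Z[m][:,2],99.8))
E
```

```text
[668.8  67.6] [ 9.4 29.8] 3.8 248.1
[663.7 136.6] [ 8.9 29.1] 3.8 248.2
[656.7 190.9] [9.  6.4] 3.6 248.1
t 24.95 at [668.2  64.7 251.7] [-1.7988e+02 -6.0000e-02  9.3730e+01] GO [ 2.8  0.9 53.7] [-0.002 -0.001 -0.001] dist 54.0 gap 60.0 F [ 0.8 -0.4  0.5]
tip -31.20329484167993
```

>>> jog_arm:
  rows:
    - [[3, 1, 20], [0, 0, 0]]
    - [[3, 1, 40], [0, 0, 0]]
    - [[3, 1, 54], [0, 0, 0]]
    - [[3, 1, 54], [0, 0, 0]]
    - [[3, 1, 54], [0, 0, 0]]

```text
time: 25.45
tool_pos: [669.0, 67.8, 197.6]
tcp_rot: [-179.9, -0.1, 93.7]
ft_force: [0.5, 0.5, 0.7]
finger_gap: 60.1
grip_force: 0.0
```

>>> jog_arm:
  rows:
    - [[0, 0, 0], [0, 0, 0]]
    - [[0, 0, 0], [0, 0, 0]]
    - [[0, 0, 0], [0, 0, 0]]
    - [[0, 0, 0], [0, 0, 0]]
    - [[0, 0, 0], [0, 0, 0]]
    - [[0, 0, 0], [0, 0, 0]]
    - [[0, 0, 0], [0, 0, 0]]
    - [[0, 0, 0], [0, 0, 0]]
    - [[0, 0, 0], [0, 0, 0]]
    - [[0, 0, 0], [0, 0, 0]]
  grip: 4
  force: 40

```text
time: 26.45
tool_pos: [669.0, 67.9, 197.2]
tcp_rot: [-179.9, -0.1, 93.7]
ft_force: [-0.8, -0.5, 5.4]
finger_gap: 9.3
grip_force: 40.9
```

>>> jog_arm:
  rows:
    - [[0, 0, -30], [0, 0, 0]]
    - [[0, 0, -70], [0, 0, 0]]
    - [[0, 0, -110], [0, 0, 0]]
    - [[-30, 0, -120], [0, 0, 0]]
    - [[-75, 0, -120], [0, 0, 0]]
    - [[-120, -1, -120], [0, 0, 0]]
    - [[-165, -2, -120], [0, 0, 0]]
    - [[-205, -2.8, -120], [0, 0, 0]]
    - [[-238, -2.8, -120], [0, 0, 0]]
    - [[-238, -2.8, -120], [0, 0, 0]]

```text
time: 27.45
tool_pos: [680.5, -174.9, 314.1]
tcp_rot: [-179.7, -0.0, 93.4]
ft_force: [0.3, 0.7, -1.0]
finger_gap: 9.7
grip_force: 40.1
```

>>> jog_arm:
  rows:
    - [[0, 0, 0], [0, 0, 0]]
    - [[0, 0, 0], [0, 0, 0]]
    - [[0, 0, 0], [0, 0, 0]]

```text
time: 27.75
tool_pos: [681.7, -168.4, 316.1]
tcp_rot: [-179.8, -0.1, 93.8]
ft_force: [0.7, -0.3, -0.8]
finger_gap: 9.1
grip_force: 40.1
```

```bash
python3 - <<'E'
from tags import *
im,d,c=shot('wrist','w15')
go(681.6,-170,200,93.86)
s=r.sense(); T=np.array(r.camera_params('wrist')['tool_from_camera']); K,D,_=cam('wrist',s); Z=cloud(d,(K,D,T))
# lower edge of held tag in tool frame, gripper-held plate
m=(d>0)&(Z[...,2]>-18)&(Z[...,2]<30)&(abs(Z[...,1])<30)&(abs(Z[...,0])<30); p=Z[m]
print(len(p),np.percentile(p,[1,50,99],axis=0).round(1).tolist())
cv2.imwrite('pics/c15.png',im)
E
```

```text
t 27.8 at [ 681.8 -168.4  316.2] [-1.7983e+02 -8.0000e-02  9.3830e+01] GO [-1.700e+00  1.000e-01  1.162e+02] [-0.003 -0.001 -0.001] dist 116.0 gap 9.4 F [-0.6  0.3 -1. ]
1252 [[0.3, -16.8, -17.9], [13.4, -0.4, -16.6], [16.7, 14.7, 27.1]]
```

View pics/c15.png

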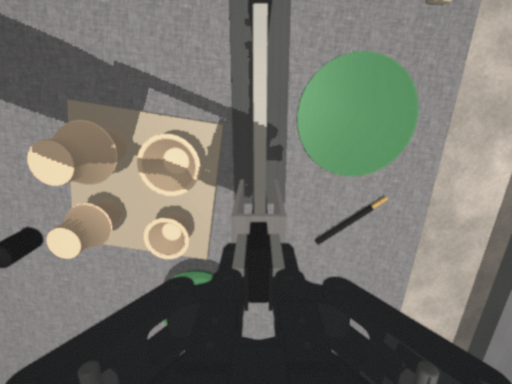

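The tag is held with its panels centred over the bar at column ~260. Lowering.

>>> jog_arm:
  rows:
    - [[-1.7, 0, 30], [-0.002, 0, 0]]
    - [[-1.7, 0, 60], [-0.002, 0, 0]]
    - [[-1.7, 0, 85], [-0.002, 0, 0]]
    - [[-1.7, 0, 105], [-0.002, 0, 0]]
    - [[-1.7, 0, 114], [-0.002, 0, 0]]
    - [[-1.7, 0, 118], [-0.002, 0, 0]]
    - [[-1.7, 0, 118], [-0.002, 0, 0]]
    - [[-1.7, 0, 118], [-0.002, 0, 0]]
    - [[-1.7, 0, 118], [-0.002, 0, 0]]

```text
time: 28.7
tool_pos: [682.2, -171.7, 199.8]
tcp_rot: [179.9, -0.0, 93.7]
ft_force: [-0.2, 0.0, -1.3]
finger_gap: 9.4
grip_force: 40.0
```

Still 2 mm or so above the bar, so down to contact, then open and lift.

>>> jog_arm:
  rows:
    - [[0, 0, 1], [0, 0, 0]]
    - [[0, 0, 1.8], [0, 0, 0]]
    - [[0, 0, 1.8], [0, 0, 0]]
    - [[0, 0, 1.8], [0, 0, 0]]

```text
time: 29.1
tool_pos: [681.8, -171.7, 197.3]
tcp_rot: [180.0, -0.0, 93.7]
ft_force: [-0.5, -0.2, 4.8]
finger_gap: 9.5
grip_force: 40.7
```

>>> jog_arm:
  rows:
    - [[0, 0, 0], [0, 0, 0]]
    - [[0, 0, 0], [0, 0, 0]]
    - [[0, 0, 0], [0, 0, 0]]
    - [[0, 0, 0], [0, 0, 0]]
    - [[0, 0, 0], [0, 0, 0]]
    - [[0, 0, 0], [0, 0, 0]]
    - [[0, 0, 0], [0, 0, 0]]
    - [[0, 0, -30], [0, 0, 0]]
    - [[0, 0, -70], [0, 0, 0]]
    - [[0, 0, -100], [0, 0, 0]]
  grip: 60

```text
time: 30.1
tool_pos: [681.6, -171.6, 298.7]
tcp_rot: [180.0, -0.0, 93.7]
ft_force: [0.5, -0.8, 0.2]
finger_gap: 60.0
grip_force: 0.0
```

```bash
python3 - <<'E'
from tags import *
im,d,c=shot('wrist','w16')
for t in tags(d,im,c): print(*t)
go(663.5,136.6,300,93.86)
E
```

```text
[ 680.2 -172.4] [ 9.2 31.3] 3.7 248.3
t 30.15 at [ 683.2 -172.2  305.4] [1.7955e+02 1.4000e-01 9.3720e+01] GO [309.4   0.4   4.7] [ 0.008  0.002 -0.002] dist 309.0 gap 60.3 F [0.1 0.7 5. ]
```

>>> jog_arm:
  rows:
    - [[50, 0, 0], [0, 0, 0]]
    - [[100, 0, 0], [0, 0, 0]]
    - [[150, 0, 0], [0, 0, 0]]
    - [[200, 0, 0], [0, 0, 0]]
    - [[250, 0, 0], [0, 0, 0]]
    - [[290, 0, 0], [0, 0, 0]]
    - [[309, 0, 10], [0, 0, 0]]
    - [[309, 0, 45], [0, 0, 0]]
    - [[309, 0, 50], [0, 0, 0]]
    - [[309, 0, 50], [0, 0, 0]]

```text
time: 31.15
tool_pos: [660.1, 135.8, 244.3]
tcp_rot: [-179.7, -0.0, 93.7]
ft_force: [-0.1, -1.3, 0.2]
finger_gap: 60.3
grip_force: 0.0
```

>>> jog_arm:
  rows:
    - [[0, 0, 0], [0, 0, 0]]
    - [[0, 0, 0], [0, 0, 0]]

```text
time: 31.35
tool_pos: [662.4, 136.0, 248.8]
tcp_rot: [179.9, -0.1, 93.7]
ft_force: [-0.4, -0.8, 0.2]
finger_gap: 60.2
grip_force: 0.0
```

```bash
python3 - <<'E'
from tags import *
im,d,c=shot('wrist','w17')
t=tags(d,im,c)
for q in t: print(*q)
p=min((q[0] for q in t if q[1].max()>25),key=lambda p:abs(p[1]-136))
go(p[0],p[1],197.2,93.8)
E
```

```text
[663.2 138.3] [ 9.3 30.4] 3.6 248.1
[655.8 203.8] [ 9.5 29.3] 3.6 248.3
t 31.4 at [662.3 136.1 248.7] [ 1.7989e+02 -8.0000e-02  9.3660e+01] GO [ 2.1  0.9 51.5] [ 0.002 -0.001 -0.002] dist 52.0 gap 60.5 F [-0.3  0.   0. ]
```

>>> jog_arm:
  rows:
    - [[2, 1, 20], [0, 0, 0]]
    - [[2, 1, 40], [0, 0, 0]]
    - [[2, 1, 51.5], [0, 0, 0]]
    - [[2, 1, 51.5], [0, 0, 0]]
    - [[2, 1, 51.5], [0, 0, 0]]

```text
time: 31.9
tool_pos: [662.5, 138.8, 196.1]
tcp_rot: [-180.0, -0.1, 93.7]
ft_force: [0.7, -0.3, 1.0]
finger_gap: 60.0
grip_force: 0.0
```

>>> jog_arm:
  rows:
    - [[0, 0, 0], [0, 0, 0]]
    - [[0, 0, 0], [0, 0, 0]]
    - [[0, 0, 0], [0, 0, 0]]
    - [[0, 0, 0], [0, 0, 0]]
    - [[0, 0, 0], [0, 0, 0]]
    - [[0, 0, 0], [0, 0, 0]]
    - [[0, 0, 0], [0, 0, 0]]
    - [[0, 0, 0], [0, 0, 0]]
    - [[0, 0, 0], [0, 0, 0]]
    - [[0, 0, 0], [0, 0, 0]]
  grip: 4
  force: 40

```text
time: 32.9
tool_pos: [662.6, 139.0, 196.0]
tcp_rot: [180.0, -0.1, 93.7]
ft_force: [-0.4, -0.1, 5.6]
finger_gap: 9.1
grip_force: 41.3
```

```bash
python3 - <<'E'
from tags import *
go(677.9,-115,318,93.8)
E
```

```text
t 32.9 at [662.6 139.  196. ] [ 1.7998e+02 -7.0000e-02  9.3720e+01] GO [-254.3   -1.2 -122.3] [ 0.    -0.001 -0.001] dist 282.0 gap 9.1 F [-0.4 -0.1  5.6]
```

>>> jog_arm:
  rows:
    - [[0, 0, -30], [0, 0, 0]]
    - [[0, 0, -70], [0, 0, 0]]
    - [[0, 0, -110], [0, 0, 0]]
    - [[-30, 0, -120], [0, 0, 0]]
    - [[-75, 0, -120], [0, 0, 0]]
    - [[-120, -1, -120], [0, 0, 0]]
    - [[-165, -1, -120], [0, 0, 0]]
    - [[-210, -1, -120], [0, 0, 0]]
    - [[-254, -1, -120], [0, 0, 0]]
    - [[-254, -1, -120], [0, 0, 0]]

```text
time: 33.9
tool_pos: [676.9, -121.0, 313.0]
tcp_rot: [-179.8, 0.0, 93.4]
ft_force: [0.8, -0.1, -0.7]
finger_gap: 9.2
grip_force: 40.3
```

>>> jog_arm:
  rows:
    - [[0, 0, 0], [0, 0, 0]]
    - [[0, 0, 0], [0, 0, 0]]
    - [[0, 0, 0], [0, 0, 0]]

```text
time: 34.2
tool_pos: [677.9, -113.1, 314.8]
tcp_rot: [-179.9, -0.1, 93.8]
ft_force: [0.4, 0.6, -1.8]
finger_gap: 9.3
grip_force: 40.3
```

```bash
python3 - <<'E'
from tags import *
go(677.9,-115,197,93.8)
E
```

```text
t 34.2 at [ 677.9 -113.1  314.8] [-1.7994e+02 -9.0000e-02  9.3830e+01] GO [ -2.1   0.  117.8] [-0.001 -0.002  0.001] dist 118.0 gap 9.3 F [ 0.4  0.6 -1.8]
```

>>> jog_arm:
  rows:
    - [[-1, 0, 30], [0, 0, 0]]
    - [[-1, 0, 60], [0, 0, 0]]
    - [[-1, 0, 85], [0, 0, 0]]
    - [[-1, 0, 105], [0, 0, 0]]
    - [[-1, 0, 112], [0, 0, 0]]
    - [[-1, 0, 117], [0, 0, 0]]
    - [[-1, 0, 117], [0, 0, 0]]
    - [[-1, 0, 117], [0, 0, 0]]
    - [[-1, 0, 117], [0, 0, 0]]

```text
time: 35.1
tool_pos: [678.5, -115.7, 199.6]
tcp_rot: [179.9, -0.0, 93.7]
ft_force: [0.2, -0.5, -0.8]
finger_gap: 9.0
grip_force: 40.3
```

>>> jog_arm:
  rows:
    - [[0, 0, 1], [0, 0, 0]]
    - [[0, 0, 1.7], [0, 0, 0]]
    - [[0, 0, 1.7], [0, 0, 0]]

```text
time: 35.4
tool_pos: [677.7, -115.6, 196.2]
tcp_rot: [-179.9, -0.1, 93.7]
ft_force: [-0.3, -0.6, -1.4]
finger_gap: 9.0
grip_force: 40.3
```

>>> jog_arm:
  rows:
    - [[0, 0, 0.6], [0, 0, 0]]
    - [[0, 0, 1.2], [0, 0, 0]]
    - [[0, 0, 1.2], [0, 0, 0]]

```text
time: 35.7
tool_pos: [677.8, -115.7, 196.1]
tcp_rot: [-180.0, -0.1, 93.7]
ft_force: [-3.3, -0.0, 4.2]
finger_gap: 9.4
grip_force: 41.2
```

>>> jog_arm:
  rows:
    - [[0, 0, 0], [0, 0, 0]]
    - [[0, 0, 0], [0, 0, 0]]
    - [[0, 0, 0], [0, 0, 0]]
    - [[0, 0, 0], [0, 0, 0]]
    - [[0, 0, 0], [0, 0, 0]]
    - [[0, 0, 0], [0, 0, 0]]
    - [[0, 0, 0], [0, 0, 0]]
    - [[0, 0, -30], [0, 0, 0]]
    - [[0, 0, -70], [0, 0, 0]]
    - [[0, 0, -100], [0, 0, 0]]
  grip: 60

```text
time: 36.7
tool_pos: [678.0, -115.7, 297.4]
tcp_rot: [180.0, -0.0, 93.7]
ft_force: [0.6, -0.2, 0.9]
finger_gap: 60.0
grip_force: 0.0
```

```bash
python3 - <<'E'
from tags import *
im,d,c=shot('wrist','w18')
for t in tags(d,im,c): print(*t)
go(656,203,300,93.86)
E
```

```text
[ 674.6 -168.5] [ 8.  32.7] 3.6 247.9
[ 676.7 -117.3] [ 9.2 30.4] 3.7 248.2
t 36.75 at [ 679.7 -116.2  304. ] [1.7953e+02 1.0000e-01 9.3720e+01] GO [320.   -2.9   3.5] [ 0.008  0.002 -0.002] dist 320.0 gap 59.9 F [ 0.1 -0.7  4.3]
```

>>> jog_arm:
  rows:
    - [[50, 0, 0], [0, 0, 0]]
    - [[100, -1, 0], [0, 0, 0]]
    - [[150, -1, 0], [0, 0, 0]]
    - [[200, -2, 0], [0, 0, 0]]
    - [[250, -2, 0], [0, 0, 0]]
    - [[290, -3, 0], [0, 0, 0]]
    - [[320, -3, 10], [0, 0, 0]]
    - [[320, -3, 45], [0, 0, 0]]
    - [[320, -3, 50], [0, 0, 0]]
    - [[320, -3, 50], [0, 0, 0]]

```text
time: 37.75
tool_pos: [652.9, 202.9, 243.3]
tcp_rot: [-179.7, -0.0, 93.7]
ft_force: [-0.5, 0.2, 0.9]
finger_gap: 59.7
grip_force: 0.0
```

>>> jog_arm:
  rows:
    - [[0, 0, 0], [0, 0, 0]]
    - [[0, 0, 0], [0, 0, 0]]

```text
time: 37.95
tool_pos: [655.1, 202.7, 247.7]
tcp_rot: [179.9, -0.1, 93.6]
ft_force: [-0.8, 0.2, 0.8]
finger_gap: 60.3
grip_force: 0.0
```

```bash
python3 - <<'E'
from tags import *
im,d,c=shot('wrist','w19')
t=tags(d,im,c)
for q in t: print(*q)
p=t[-1][0]
go(p[0],p[1],196.5,93.8)
E
```

```text
[655.4 205.5] [ 9.9 30.2] 4.3 248.1
t 38.0 at [655.  202.9 247.6] [ 1.7989e+02 -1.0000e-01  9.3660e+01] GO [ 2.5  0.4 51.1] [ 0.002 -0.002 -0.002] dist 51.0 gap 60.0 F [-0.3 -0.9  0.1]
```

>>> jog_arm:
  rows:
    - [[2.5, 0.5, 20], [0, 0, 0]]
    - [[2.5, 0.5, 40], [0, 0, 0]]
    - [[2.5, 0.5, 51], [0, 0, 0]]
    - [[2.5, 0.5, 51], [0, 0, 0]]
    - [[2.5, 0.5, 51], [0, 0, 0]]

```text
time: 38.5
tool_pos: [654.7, 205.9, 195.3]
tcp_rot: [-180.0, -0.1, 93.7]
ft_force: [0.7, -0.3, -0.6]
finger_gap: 60.0
grip_force: 0.0
```

>>> jog_arm:
  rows:
    - [[0, 0, 0], [0, 0, 0]]
    - [[0, 0, 0], [0, 0, 0]]
    - [[0, 0, 0], [0, 0, 0]]
    - [[0, 0, 0], [0, 0, 0]]
    - [[0, 0, 0], [0, 0, 0]]
    - [[0, 0, 0], [0, 0, 0]]
    - [[0, 0, 0], [0, 0, 0]]
    - [[0, 0, 0], [0, 0, 0]]
    - [[0, 0, 0], [0, 0, 0]]
    - [[0, 0, 0], [0, 0, 0]]
  grip: 4
  force: 40

```text
time: 39.5
tool_pos: [654.8, 206.2, 195.2]
tcp_rot: [180.0, -0.1, 93.7]
ft_force: [0.1, 0.4, 5.4]
finger_gap: 9.6
grip_force: 40.8
```

```bash
python3 - <<'E'
from tags import *
go(673.9,-58,318,93.8)
E
```

```text
t 39.5 at [654.8 206.2 195.2] [ 1.7997e+02 -8.0000e-02  9.3720e+01] GO [-264.7    2.  -123.2] [ 0.    -0.001 -0.001] dist 292.0 gap 9.6 F [0.1 0.4 5.4]
```

>>> jog_arm:
  rows:
    - [[0, 0, -30], [0, 0, 0]]
    - [[0, 0, -70], [0, 0, 0]]
    - [[0, 0, -110], [0, 0, 0]]
    - [[-30, 0, -120], [0, 0, 0]]
    - [[-75, 0, -120], [0, 0, 0]]
    - [[-120, 1, -120], [0, 0, 0]]
    - [[-165, 1, -120], [0, 0, 0]]
    - [[-210, 2, -120], [0, 0, 0]]
    - [[-250, 2, -120], [0, 0, 0]]
    - [[-264.5, 2, -120], [0, 0, 0]]

```text
time: 40.5
tool_pos: [672.9, -62.2, 312.6]
tcp_rot: [-179.8, -0.0, 93.5]
ft_force: [0.4, 0.5, -0.5]
finger_gap: 9.4
grip_force: 40.1
```

>>> jog_arm:
  rows:
    - [[0, 0, 0], [0, 0, 0]]
    - [[0, 0, 0], [0, 0, 0]]
    - [[0, 0, 0], [0, 0, 0]]

```text
time: 40.8
tool_pos: [673.5, -56.2, 313.8]
tcp_rot: [-179.9, -0.1, 93.8]
ft_force: [0.1, 0.8, -0.6]
finger_gap: 9.4
grip_force: 40.1
```

```bash
python3 - <<'E'
from tags import *
go(673.9,-58,196.5,93.8)
im,d,c=shot('wrist','w20'); s,ds,cs=shot('side','s20'); a,da,ca=shot('scene','sc20')
for t in tags(ds,s,cs)+tags(da,a,ca): print(*t)
E
```

```text
t 40.8 at [673.5 -56.2 313.8] [-1.7992e+02 -1.1000e-01  9.3820e+01] GO [ -2.1   0.4 117.3] [-0.001 -0.002  0.   ] dist 117.0 gap 9.4 F [ 0.1  0.8 -0.6]
```

>>> jog_arm:
  rows:
    - [[-1, 0.4, 30], [0, 0, 0]]
    - [[-1, 0.4, 60], [0, 0, 0]]
    - [[-1, 0.4, 85], [0, 0, 0]]
    - [[-1, 0.4, 105], [0, 0, 0]]
    - [[-1, 0.4, 112], [0, 0, 0]]
    - [[-1, 0.4, 117], [0, 0, 0]]
    - [[-1, 0.4, 117], [0, 0, 0]]
    - [[-1, 0.4, 117], [0, 0, 0]]
    - [[-1, 0.4, 117], [0, 0, 0]]

```text
time: 41.85
tool_pos: [674.7, -58.8, 198.7]
tcp_rot: [179.9, -0.0, 93.7]
ft_force: [0.3, -0.6, -1.7]
finger_gap: 9.3
grip_force: 40.1
```

>>> jog_arm:
  rows:
    - [[0, 0, 1], [0, 0, 0]]
    - [[0, 0, 2], [0, 0, 0]]
    - [[0, 0, 2.5], [0, 0, 0]]
    - [[0, 0, 2.5], [0, 0, 0]]

```text
time: 42.25
tool_pos: [674.2, -58.8, 195.3]
tcp_rot: [-180.0, -0.1, 93.7]
ft_force: [-1.1, -0.3, 2.8]
finger_gap: 9.3
grip_force: 40.6
```

Seated. I'll release, lift and back away for the final check.

>>> jog_arm:
  rows:
    - [[0, 0, 0], [0, 0, 0]]
    - [[0, 0, 0], [0, 0, 0]]
    - [[0, 0, 0], [0, 0, 0]]
    - [[0, 0, 0], [0, 0, 0]]
    - [[0, 0, 0], [0, 0, 0]]
    - [[0, 0, 0], [0, 0, 0]]
    - [[0, 0, 0], [0, 0, 0]]
    - [[0, 0, -30], [0, 0, 0]]
    - [[0, 0, -70], [0, 0, 0]]
    - [[0, 0, -100], [0, 0, 0]]
  grip: 60

```text
time: 43.25
tool_pos: [674.2, -58.8, 296.9]
tcp_rot: [180.0, -0.1, 93.7]
ft_force: [-0.3, 0.7, 0.2]
finger_gap: 60.2
grip_force: 0.0
```

>>> jog_arm:
  rows:
    - [[-50, -20, -30], [0, 0, 0]]
    - [[-80, -50, -40], [0, 0, 0]]
    - [[-80, -80, -40], [0, 0, 0]]
    - [[-80, -80, -40], [0, 0, 0]]
    - [[-80, -80, -40], [0, 0, 0]]
    - [[-80, -80, -40], [0, 0, 0]]
    - [[-80, -80, -40], [0, 0, 0]]

```text
time: 43.95
tool_pos: [600.2, -143.3, 334.2]
tcp_rot: [-179.9, -0.1, 93.8]
ft_force: [0.2, 0.8, 0.4]
finger_gap: 59.7
grip_force: 0.0
```

```bash
python3 - <<'E'
from tags import *
im,d,c=shot('wrist','w21'); s,ds,cs=shot('side','s21'); a,da,ca=shot('scene','sc21')
for t in tags(d,im,c): print(*t)
print(ring(d,c,156,(434,-172),28),ring(d,c,136,(420,-289),24))
I=np.vstack([np.hstack([im[:,:],a]),]); J=np.hstack([cv2.resize(im,(400,300)),cv2.resize(a[120:312,80:336],(400,300))]); K=np.hstack([cv2.resize(s[90:282,140:396],(400,300)),cv2.resize(s,(400,300))])
cv2.imwrite('pics/fin.png',np.vstack([J,K])); print(r.sense()['time'],r.sense()['tool_pos'])
E
```

```text
[ 668.9 -169.5] [10.  29.5] 3.8 247.3
[ 675.7 -117.4] [11.4 30. ] 3.7 248.2
[672.1 -60.9] [11.4 27.2] 3.3 248.1
(array([ 434.2, -172.2,   28.2]), 1473, np.float64(156.4)) (array([ 419.8, -288.3,   24.5]), 788, np.float64(136.0))
44.1 [ 599.94573278 -143.41113211  334.11493954]
```

View pics/fin.png

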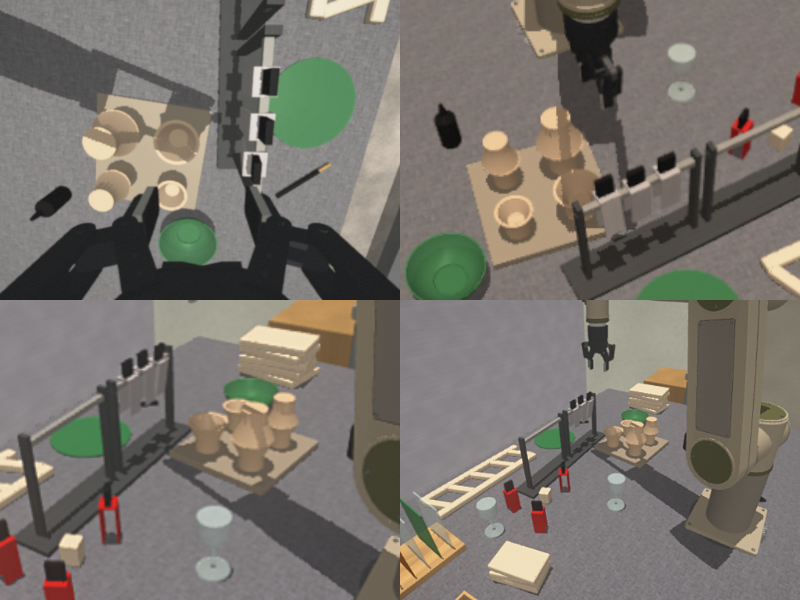

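Both stacks hold. The far tag's fin reads x≈669 where the bar is at 681, so it may be leaning. I'll look from above.

>>> jog_arm:
  rows:
    - [[-50, 30, 0], [0, 0, 0]]
    - [[-85, 60, 0], [0, 0, 0]]
    - [[-85, 74, 0], [0, 0, 0]]
    - [[-85, 74, 0], [0, 0, 0]]
    - [[-85, 74, 0], [0, 0, 0]]
    - [[-85, 74, 0], [0, 0, 0]]
    - [[-85, 74, 0], [0, 0, 0]]

```text
time: 44.8
tool_pos: [678.6, -223.3, 335.6]
tcp_rot: [180.0, -0.0, 93.8]
ft_force: [0.2, -0.3, -0.2]
finger_gap: 60.1
grip_force: 0.0
```

```bash
python3 - <<'E'
from tags import *
print(r.sense()['tool_pos'])
im,d,c=shot('wrist','w22'); X=cloud(d,c)
for t in tags(d,im,c): print(*t)
for y in(-169,-117,-60):
    m=(d>0)&(abs(X[...,1]-y)<18)&(X[...,0]>650)&(X[...,0]<710)&(X[...,2]>204)&(X[...,2]<240)&(im.min(2)>90); p=X[m]
    if len(p)<10: continue
    print(y,len(p),np.percentile(p,[1,50,99],axis=0).round(1).tolist(),'slope z/x',np.polyfit(p[:,0],p[:,2],1)[0].round(3))
cv2.imwrite('pics/c22.png',cv2.resize(im[60:320,180:380],(600,780))[:600])
E
```

```text
[ 678.5572471  -223.28437938  335.57300756]
[ 673.6 -171.3] [ 9.9 29.7] 3.8 248.2
[ 676.8 -118.4] [ 9.  29.4] 3.8 248.2
[673.6 -72.6] [ 8.7 10.4] 3.9 248.2
-169 705 [[659.5, -186.4, 209.2], [680.6, -167.5, 214.2], [690.8, -151.7, 216.0]] slope z/x 0.029
-117 878 [[661.5, -134.7, 212.5], [673.6, -117.6, 214.3], [692.7, -99.9, 219.4]] slope z/x -0.004
-60 672 [[658.1, -77.8, 210.1], [676.0, -68.5, 214.3], [689.3, -56.7, 216.1]] slope z/x -0.005
```

View pics/c22.png

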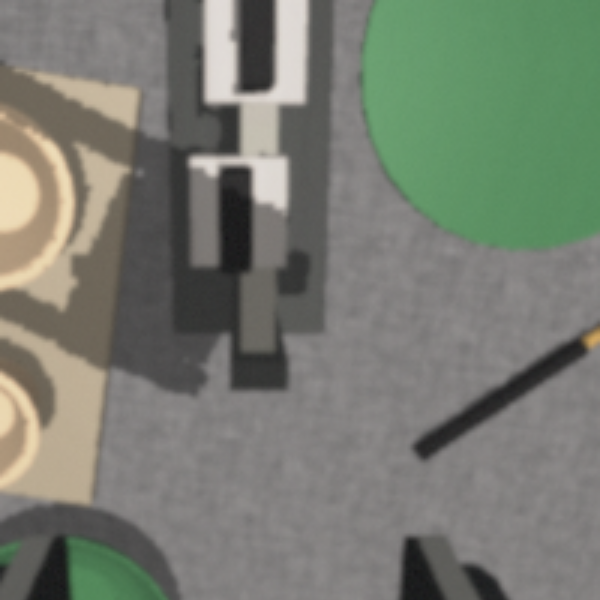

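Seen from above, the far tag is level (plate z≈214). It has been knocked about 7 mm sideways within its free play, but it is still astride the bar and between the stops. Handing in.

```bash
python3 -c "
from bench import r
print(r.hand_in())"
```

```text
the job is handed in; nothing more can be done
None
```

Job handed in: both covers found (one small, one big) are set mouth-down on same-size bases, centred within about 2 mm, and all three tags hang astride the ready bar between its stops; one was knocked about 7 mm sideways and I left it, and no verdict was returned.

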